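Gauge the depth of a blind bore

TASK

Gauge the narrow bore of the steel coupling block: take the depth gauge (the rod with the round sliding stop) out of the wooden stand by its head and lower it gently, without dropping it, into the narrow bore until its tip rests on the bottom. Then slide its round stop down flat onto the block's face, hold it pressed there for about a second with the fingers, and let go, leaving the gauge standing upright in the bore, tip on the bottom and stop flat on the face, for reading. Do not ram it, and leave everything else where it is.

Things in the scene. Friction and masses are not known exactly. Their poses are not given: they have to be found in the camera images.
- gauge_head (a point): Depth gauge, centre of its head. The gauge is a plain steel rod, 10 mm diameter, 112 mm long in all (0.16 kg), with a dark knurled cylindrical head on top, 18 mm diameter and 26 mm tall (the top 26 mm of the gauge); this point is on the rod's axis 13 mm below its top and 99 mm above its tip. z along the rod, up. At the start it hangs upright in the stand, its stop resting on the stand's top and its rod down the hole, the head's underside 10 mm above the stop's disc.
- gauge: The same gauge; origin at the lower tip of its rod, z up along the rod.
- rod_tip (a point): Lower tip of the gauge's rod (slightly chamfered), on its axis.
- depth_stop: The gauge's stop: a round aluminium disc, 56 mm diameter and 8 mm thick, that slides along the rod with about 2.5 N of friction and stays where it is put (a small boss of 15 mm diameter stands 5 mm above the disc round the rod). Origin at the centre of its underside, z up. It starts at its highest place on the rod, underside 68 mm above the tip, where it is stopped from going higher; it can slide down 45 mm.
- stop_under (a point): Centre of the underside of the stop's disc, on the rod's axis.
- block: Coupling block, fixed to the table: steel, 116 x 84 mm and 80 mm tall, on a dark foot plate 150 x 100 x 12 mm. Origin under its centre on the table, x along its length, z up. Two round holes in its flat top face: the narrow bore to be gauged (15 mm diameter) 22 mm from the centre towards -x, and a wider shallow pocket (26 mm diameter, 24 mm deep) 34 mm towards +x.
- bore_mouth (a point): Centre of the narrow bore's mouth, level with the block's top face, 80 mm above the table. The bore is vertical, 15 mm diameter, so the rod has play: a gauge standing loose in it leans by up to about 0.1 rad (head up to 8 mm aside) until its stop is pressed flat on the face.
- bore_floor (a point): Centre of the flat bottom of the narrow bore, on its axis. The bore is blind; its depth differs each time, 44 to 60 mm below the mouth.
- stand_hole (a point): Mouth of the stand's hole in which the gauge hangs (16 mm diameter), level with the top of the fixed wooden stand, 90 mm above the table. The stand is 72 x 140 x 90 mm; this point is 34 mm from its centre along its long axis (y); a plain rod (the drift) stands in its other hole, 68 mm from this one.
- drift_mid (a point): Middle of the drift, a plain dark steel rod without head or stop, 10 mm diameter, 125 mm long, standing in the stand's other hole and rising 35 mm above the stand. Not to be moved.
- nut: Large steel hex nut, 39 mm across the flats and 16 mm tall, on the table between stand and block. Origin at the centre of its underside. Not to be moved.
- spanner: Spanner about 190 mm long, lying across behind the nut. Not to be moved.
There are look-alikes about, which are no part of the job. What is shaped like the gauge but green or yellow is not meant. What is shaped like the block but red is not meant.

How it is judged:
By the outcome, as a careful person would: the job done as asked, in the order asked, and still so for the second after the job is handed in, with the robot touching nothing.
It also fails if it takes over 54 s, if anything falls off the work surface, if the arm or the gripper's body presses on something with over 40 N, if the wrist force passes 120 N, or if a joint passes its speed limit or range.

ROBOT

A 6-joint arm with a two-finger parallel gripper is mounted at the origin on the work surface. World frame = base frame: x ahead of the robot, y to its left, z up, the work surface at z = 0. Lengths are in m, angles in rad, forces in N, time in s.
With the tool pointing down it reaches from about 0.35 to 0.85 m from the base axis. Payload 8.1 kg.
Tool frame: the origin (TCP) lies between the finger pads; the fingertips stand 8 mm ahead of it and the grasp point (between the pads) lies 11 mm behind it (robot.tip_reach is the y of the fingertips in the tool frame, in m); y points along the fingers, z is the direction in which the jaws open and shut, and the axes are right-handed (so a half turn about y gives the same grasp; the last joint's range is limited). The gripper opens to 93 mm and grips with 3 to 60 N. Pads are 15 mm wide; open, the fingers measure 128 mm over their backs; the gripper's body (75 mm by 188 mm) begins 65 mm behind the grasp point.
Start: joints at [-1.416, 0.13, 1.488, -0, 1.523, -0.085], TCP at [0.143, -0.583, 0.227] pointing down, gripper open.
Joint ranges: [-2.96, 2.96], [-0.89, 2.26], [0.02, 2.5], [-1.34, 4.48], [0, 2.73], [-2.66, 2.66]. Speed limits (rad/s): [2.39, 2.39, 2.79, 3.14, 3.14, 3.14].

INTERFACE

Orientations are given as a rotation vector (axis times angle).
In Python, from plant import robot gives the robot as it stands.
- The arm moves only by the tool carry_out, never from a script. Its argument "increments" is a list of rows, each an object with "linear": the shift along the tool's x, y, z in m, a list of three; "yaw": the turn about the tool's y in rad. A call has 1 to 5 rows; each row is the pose to reach, as a shift and turn from the pose measured when the call began, along the tool's axes at that moment; what a row does not reach only later rows make up. A row lasts 1/8 s, in which the tool goes at most 62.5 mm and 10.7 degrees, less where a joint would pass 70% of its speed; a pose out of reach is approached as far as the arm can. A call with a gripper value outside its range is refused whole. "gripper" is the opening, from 0 (shut) to 1 (fully open), set as the call begins (left out, the last holds). The fingers move at their own pace and stop on an object; "newtons" is the grip in N (left out, the last holds). Time passes only in rows, so rows that repeat a pose let the fingers close. It gives the time, the measured TCP pose, the force and the opening at its end, in the units of the state.
- robot.read_state(): the state, without advancing time (a new reading comes with each control period).
- robot.read_camera(name): name is "side" or "top" or "wrist"; returns the picture (480x640x3 uint8, blue, green, red); there is no depth.
- robot.camera_params(name): a dict with "fov_y" (degrees; the focal length in pixels is half the picture's height over the tangent of half this angle, whatever the lens; pixels are square), "cx", "cy" (the principal point, pixels), "R" (3x3) and "t" (3): a world point X has camera coordinates R X + t. Camera axes: x right, y down, z forward; pixel columns grow to the right and rows downward; lengths in m; the calibration is good to about 2 mm. The wrist camera is an equidistant fisheye: a pixel r from the principal point sees the ray r / f radians off the axis. A picture is of the moment at which its call begins: read the wrist's pose just before it. camera_params takes no time and is no camera call; for the wrist camera it gives the pose at the moment of the call.
- robot.close_job(): hands the job in, once; it reports no verdict.
The state is a dict: "t": time; "q": joint angles; "dq": joint speeds; "joint_torque": joint torques, N m; "tool_pos": TCP position; "orientation": TCP orientation; "force": force on the tool from outside, world axes, zero at the start; "wrist_torque": the same for the moment, N m; "opening": finger opening in m.
Only numpy, scipy, OpenCV 4.12 (cv2) and the standard library are available. Lean on these libraries where they do the work, as an engineer would, in place of code of your own. Each camera call takes 0.05 s, during which the arm holds its last target.

## Working session

There is one attempt and no reset: what is moved stays moved. The work goes in short steps, Python scripts to look and compute and a tool call to move; the robot and the scene stay as the last step left them, time stands still between calls to the robot, and variables do not carry over. Pictures are saved under pics/ and viewed, and the job is handed in when it is done.

Besides the shell and the picture viewer there is one more tool, called after "Call:" as a command line: name --argument value ..., lists and objects as JSON in quotes. carry_out: Moves the arm, as the interface text tells. Its arguments: {"type":"object","properties":{"increments":{"type":"array","items":{"type":"object","properties":{"linear":{"type":"array","items":{"type":"number"}},"yaw":{"type":"number"}}}},"gripper":{"type":"number"},"newtons":{"type":"number"}},"required":["increments"]}

```bash
ls; mkdir -p pics
python3 - <<'E'
from plant import robot
import cv2
s=robot.read_state();print({k:s[k] for k in('t','tool_pos','orientation','force','opening')})
for n in('side','top','wrist'):
    p=robot.camera_params(n);print(n,p)
    cv2.imwrite(f'pics/{n}0.png',robot.read_camera(n))
E
```

```text
pics
{'t': 0.0, 'tool_pos': array([ 0.14245123, -0.582298  ,  0.22563933]), 'orientation': array([-0.25239663,  2.09598859, -2.09227239]), 'force': array([-0.21109041,  0.24497149, -0.17979929]), 'opening': 0.09294698542768363}
side {'fov_y': 45.06505940633107, 'cx': 320.5079356941836, 'cy': 238.7618127056987, 'R': array([[-0.9972947 , -0.07263306, -0.01130131],
       [-0.04071009,  0.67377357, -0.7378156 ],
       [ 0.06120433, -0.73535951, -0.67490771]]), 't': array([0.54054941, 0.06763434, 1.14082548])}
top {'fov_y': 57.1125521592288, 'cx': 319.956241272405, 'cy': 237.65756762043262, 'R': array([[-0.02761208, -0.9996099 ,  0.00419881],
       [-0.98600319,  0.02654483, -0.16459975],
       [ 0.16442409, -0.00868499, -0.9863515 ]]), 't': array([0.06589126, 0.5438017 , 0.85683671])}
wrist {'fov_y': 65.70646984690485, 'cx': 321.62964774823865, 'cy': 250.34624422545977, 'R': array([[ 0.23596155, -0.97176176, -0.00110495],
       [-0.93159932, -0.2265326 ,  0.28426341],
       [-0.27648662, -0.06604586, -0.95874558]]), 't': array([-0.5994775 , -0.03169943,  0.39215415])}
```

View pics/side0.png

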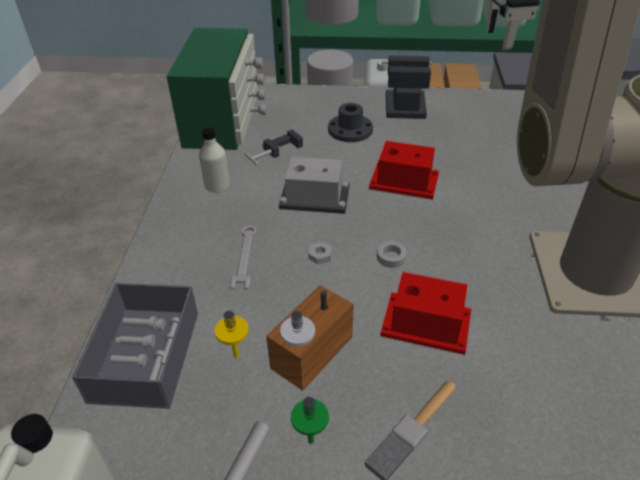

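View pics/top0.png

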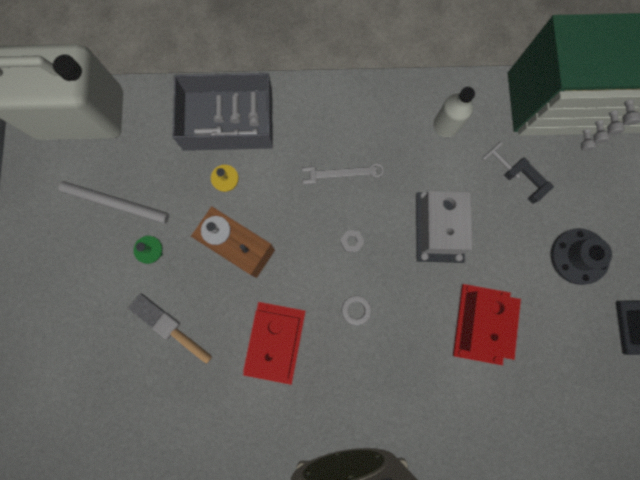

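View pics/wrist0.png

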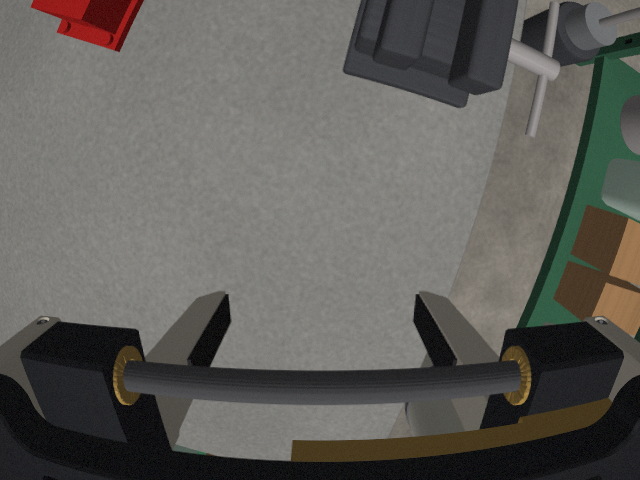

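The target gauge (white disc) is at about (215,230) in top and (298,330) in side. The steel block is at about (450,225) in top, with the narrow bore at about (450,231). I'll zoom in and measure.

```bash
cat > h.py <<'E'
import numpy as np, cv2
from scipy.spatial.transform import Rotation as Ro
from plant import robot
def ray(p,uv,fish=False):
    f=240/np.tan(np.radians(p['fov_y']/2))
    d=np.array([(uv[0]-p['cx'])/f,(uv[1]-p['cy'])/f,1.])
    if fish:
        r=np.hypot(d[0],d[1]); k=np.sin(r)/r if r>1e-9 else 1
        d=np.array([d[0]*k,d[1]*k,np.cos(r)])
    R=np.array(p['R']);t=np.array(p['t'])
    return -R.T@t, R.T@d
def onz(p,uv,z,fish=False):
    o,d=ray(p,uv,fish); return o+d*(z-o[2])/d[2]
def proj(p,X,fish=False):
    c=np.array(p['R'])@X+np.array(p['t']); f=240/np.tan(np.radians(p['fov_y']/2))
    if fish:
        r=np.hypot(c[0],c[1]); th=np.arctan2(r,c[2]); k=th/r
        return np.array([p['cx']+f*c[0]*k,p['cy']+f*c[1]*k])
    return np.array([p['cx']+f*c[0]/c[2],p['cy']+f*c[1]/c[2]])
E
python3 - <<'E'
import cv2
t=cv2.imread('pics/top0.png');s=cv2.imread('pics/side0.png')
def crop(im,x,y,w,h):return cv2.resize(im[y:y+h,x:x+w],(400,300),interpolation=cv2.INTER_CUBIC)
import numpy as np
a=np.hstack([crop(t,180,195,100,75),crop(t,400,180,100,75)])
b=np.hstack([crop(s,255,285,100,75),crop(s,270,145,100,75)])
cv2.imwrite('pics/z0.png',np.vstack([a,b]))
E
```

```text
(no output)
```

View pics/z0.png

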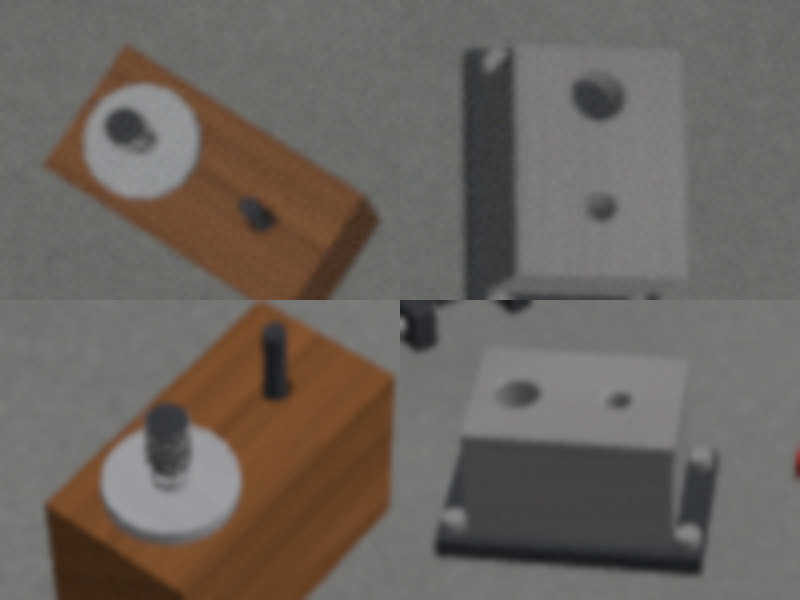

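Run:
```python
from h import *
P={n:robot.camera_params(n) for n in('top','side')}
for n,im in(('top','pics/top0.png'),('side','pics/side0.png')):
    im=cv2.imread(im); c=np.round(proj(P[n],onz(P['top'],(215.25,230.25),.098))).astype(int)
    roi=im[c[1]-25:c[1]+26,c[0]-25:c[0]+26]; hsv=cv2.cvtColor(roi,cv2.COLOR_BGR2HSV)
    m=((hsv[...,2]>130)&(hsv[...,1]<60)).astype(np.uint8)
    cs,_=cv2.findContours(m,cv2.RETR_EXTERNAL,cv2.CHAIN_APPROX_NONE); k=max(cs,key=cv2.contourArea); k=cv2.convexHull(k)
    e=cv2.fitEllipse(k); uv=np.array(e[0])+c-25; print(n,'disc',uv,e[1],onz(P[n],uv,.098 if n=='top' else .096))
print('bore top',onz(P['top'],(450.2,231.75),.08),'side',onz(P['side'],(324.75,170),.08))
print('pocket top',onz(P['top'],(449.6,204),.08),'side',onz(P['side'],(299.5,168.5),.08))
# block top corners in top crop
for u in((516,46),(683,50),(688,279),(516,276)):
    print('corner',onz(P['top'],((u[0]-400)/4+400,u[1]/4+180),.08)[:2])
for u in((487,348),(690,360),(674,450),(462,437)):
    print('sidecorner',onz(P['side'],((u[0]-400)/4+270,(u[1]-300)/4+145),.08)[:2])
print('drift top: top',onz(P['top'],(180+247/4,195+203/4),.125),'side',onz(P['side'],(255+273/4,285+28/4),.125))
print('head top: top',onz(P['top'],(180+122/4,195+123/4),.134+0),'side',onz(P['side'],(255+167/4,285+112/4),.134))
for u in((126,45),(44,162),(365,197)): print('stand corner',onz(P['top'],(180+u[0]/4,195+u[1]/4),.09)[:2])
R=Ro.from_rotvec(robot.read_state()['orientation']).as_matrix();print(R)
for n in ('nut_big','x'): pass
print('nut',onz(P['top'],(352,241),.016))
```

```text
top disc [214.67429924 229.78578949] (27.384780883789062, 28.3005428314209) [0.55737657 0.25384798 0.098     ]
side disc [297.50077248 329.18691254] (27.307512283325195, 34.83685302734375) [0.55936299 0.25296511 0.096     ]
bore top [ 0.54444066 -0.20560819  0.08      ] side [ 0.54661474 -0.20383306  0.08      ]
pocket top [ 0.60054788 -0.20869596  0.08      ] side [ 0.60257547 -0.20628217  0.08      ]
corner [ 0.62729107 -0.16938532]
corner [ 0.62301641 -0.25286028]
corner [ 0.50753977 -0.24560248]
corner [ 0.51129778 -0.16144641]
sidecorner [ 0.62451188 -0.24954225]
sidecorner [ 0.50943064 -0.24420768]
sidecorner [ 0.51422301 -0.16012973]
sidecorner [ 0.62879168 -0.16514816]
drift top: top [0.52074633 0.19708295 0.125     ] side [0.52177325 0.19691178 0.125     ]
head top: top [0.558268   0.25324077 0.134     ] side [0.55922939 0.25150334 0.134     ]
stand corner [0.60607518 0.26248018]
stand corner [0.5488586  0.30145613]
stand corner [0.52748774 0.14603084]
[[-9.71387359e-01 -1.94049253e-04  2.37500653e-01]
 [-2.37500688e-01  1.40490745e-03 -9.71386354e-01]
 [-1.45169641e-04 -9.99998994e-01 -1.41079617e-03]]
nut [ 0.54125344 -0.01658384  0.016     ]
```

```bash
cat >> h.py <<'E'
def to(target,jaw):
    s=robot.read_state(); R=Ro.from_rotvec(s['orientation']).as_matrix(); p=np.array(s['tool_pos'])
    d=R.T@(np.array(target)-p); a=np.arctan2(R[1,2],R[0,2]); 
    dy=-(jaw-a); dy=(dy+np.pi/2)%np.pi-np.pi/2
    print('t',round(s['t'],3),'pos',p.round(4),'jaw',round(a,3),'tilt',(R[:,1]+[0,0,1]).round(4),'F',np.round(s['force'],2),'open',round(s['opening'],4),'q',np.round(s['q'],2))
    print('delta tool',d.round(4),'len',round(np.linalg.norm(d),3),'yaw',round(dy,3))
E
python3 - <<'E'
from h import *
to((.535,.20,.24),-.58)
P=robot.camera_params('top')
print(onz(P,(224,177),.07),onz(P,(148,250),.07))
E
```

```text
t 0.15 pos [ 0.1425 -0.5824  0.2258] jaw -1.331 tilt [-0.0002  0.0014  0.    ] F [ 0.89 -0.03 -0.75] open 0.0933 q [-1.42  0.13  1.49  0.    1.52 -0.09]
delta tool [-0.5671 -0.0131 -0.6668] len 0.875 yaw -0.751
[0.67137309 0.24272041 0.07      ] [0.52565391 0.39138433 0.07      ]
```

Call:
carry_out --increments '[{"linear":[-0.038,-0.005,-0.045],"yaw":-0.15},{"linear":[-0.077,-0.01,-0.091],"yaw":-0.3},{"linear":[-0.115,-0.015,-0.136],"yaw":-0.45},{"linear":[-0.154,-0.02,-0.182],"yaw":-0.6},{"linear":[-0.193,-0.024,-0.228],"yaw":-0.75}]' --gripper 0.65

```text
t: 0.78
tool_pos: [0.2762, -0.3133, 0.2502]
orientation: [-0.878, 1.621, -1.619]
force: [1.7, -1.0, 0.4]
opening: 0.0607
```

```bash
python3 -c "
from h import *
to((.558,.253,.25),-.58)"
```

```text
t 0.775 pos [ 0.2762 -0.3133  0.2502] jaw -0.577 tilt [0.0001 0.0014 0.    ] F [ 1.68 -0.98  0.44] open 0.0607 q [-0.97 -0.39  1.92  0.    1.61 -0.4 ]
delta tool [-0.6284  0.001  -0.0725] len 0.633 yaw 0.003
```

Call:
carry_out --increments '[{"linear":[-0.06,0,-0.007]},{"linear":[-0.12,0,-0.014]},{"linear":[-0.18,0,-0.021]},{"linear":[-0.24,0,-0.028]},{"linear":[-0.3,0,-0.035]}]'

```text
$.increments[0]: bad value
```

Call:
carry_out --increments '[{"linear":[-0.06,0,-0.007]},{"linear":[-0.12,0,-0.014]},{"linear":[-0.18,0,-0.021]},{"linear":[-0.24,0,-0.028]},{"linear":[-0.28,0,-0.032]}]'

```text
$.increments[0]: bad value
```

```bash
python3 -c "
from h import *
to((.558,.253,.2),-.58)
p=robot.camera_params('wrist');o,d=ray(p,(p['cx'],p['cy']),1);print(o,d)
cv2.imwrite('pics/w1.png',robot.read_camera('wrist'))"
```

```text
t 0.775 pos [ 0.2762 -0.3133  0.2502] jaw -0.577 tilt [0.0001 0.0014 0.    ] F [ 1.68 -0.98  0.44] open 0.0607 q [-0.97 -0.39  1.92  0.    1.61 -0.4 ]
delta tool [-0.6283  0.051  -0.0725] len 0.635 yaw 0.003
[ 0.32017567 -0.24700315  0.40888091] [-0.1548686  -0.23787155 -0.95887061]
```

View pics/w1.png

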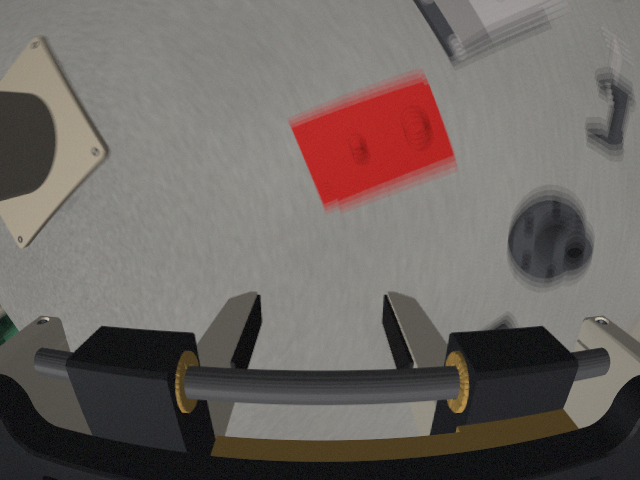

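The move was refused because every row needs a yaw. The picture is blurred because the arm was still settling.

Call:
carry_out --increments '[{"linear":[-0.06,0,-0.007],"yaw":0},{"linear":[-0.12,0,-0.014],"yaw":0},{"linear":[-0.18,0,-0.021],"yaw":0},{"linear":[-0.24,0,-0.028],"yaw":0},{"linear":[-0.3,0,-0.035],"yaw":0}]'

```text
t: 1.45
tool_pos: [0.4107, -0.0343, 0.2524]
orientation: [-0.882, 1.613, -1.609]
force: [0.5, 0.0, -0.6]
opening: 0.0603
```

```bash
python3 -c "
from h import *
to((.558,.253,.23),-.58)"
```

```text
t 1.45 pos [ 0.4107 -0.0343  0.2524] jaw -0.565 tilt [0.003  0.0039 0.    ] F [ 0.52  0.04 -0.64] open 0.0603 q [-0.21 -0.41  1.93  0.    1.62  0.35]
delta tool [-0.3214  0.0239 -0.0296] len 0.324 yaw 0.015
```

Call:
carry_out --increments '[{"linear":[-0.06,0.005,-0.006],"yaw":0},{"linear":[-0.12,0.01,-0.012],"yaw":0},{"linear":[-0.18,0.015,-0.018],"yaw":0.015},{"linear":[-0.24,0.02,-0.024],"yaw":0.015},{"linear":[-0.3,0.024,-0.03],"yaw":0.015}]'

```text
t: 2.08
tool_pos: [0.5467, 0.2371, 0.2293]
orientation: [-0.872, 1.623, -1.62]
force: [0.7, -1.0, 0.9]
opening: 0.0607
```

Call:
carry_out --increments '[{"linear":[-0.01,0,0],"yaw":0},{"linear":[-0.02,0,0],"yaw":0},{"linear":[-0.02,0,0],"yaw":0},{"linear":[-0.02,0,0],"yaw":0}]'

```text
t: 2.58
tool_pos: [0.5578, 0.2527, 0.23]
orientation: [-0.87, 1.623, -1.621]
force: [1.5, 0.9, 0.3]
opening: 0.0606
```

```bash
python3 -c "
from h import *
to((.558,.253,.2),-.58)
cv2.imwrite('pics/w2.png',robot.read_camera('wrist'))
p=robot.camera_params('wrist')
for X in ((.558,.253,.134),(.558,.253,.098)): print(proj(p,np.array(X),1))
s=robot.read_state();R=Ro.from_rotvec(s['orientation']).as_matrix()
"
```

```text
t 2.575 pos [0.5578 0.2527 0.23  ] jaw -0.582 tilt [0.0035 0.0036 0.    ] F [1.48 0.87 0.3 ] open 0.0606 q [0.34 0.16 1.45 0.   1.53 0.92]
delta tool [-0.0002  0.03    0.    ] len 0.03 yaw -0.002
[320.59384079 255.93927576]
[320.62803167 242.85994283]
```

View pics/w2.png

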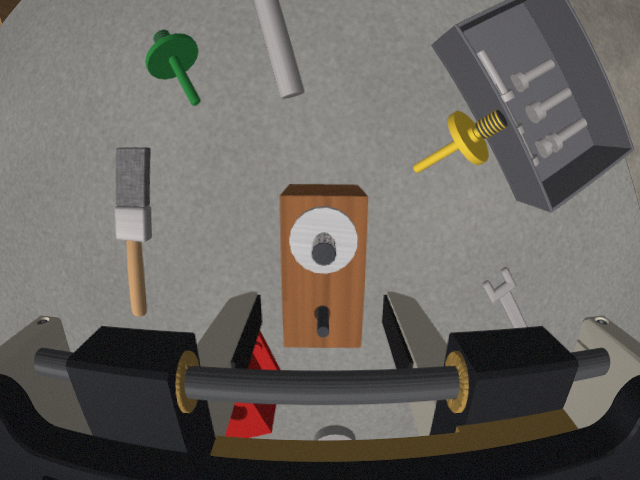

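The wrist view shows the head top at about (323,256) and the disc centre at about (323,241), within 2.5 px of the prediction. I'll refine that.

```bash
python3 -c "
from h import *
im=cv2.imread('pics/w2.png');p=robot.camera_params('wrist')
roi=im[190:290,270:380];hsv=cv2.cvtColor(roi,cv2.COLOR_BGR2HSV)
m=((hsv[...,2]>140)&(hsv[...,1]<40)).astype(np.uint8)
cs,_=cv2.findContours(m,cv2.RETR_EXTERNAL,cv2.CHAIN_APPROX_NONE);k=max(cs,key=cv2.contourArea)
e=cv2.fitEllipse(cv2.convexHull(k));uv=np.array(e[0])+[270,190];print(e,uv);X=onz(p,uv,.098,1);print(X)
cv2.imwrite('pics/w2z.png',cv2.resize(im[200:290,270:370],(600,540),interpolation=2))
to((X[0],X[1],.112),-.58)
"
```

```text
((53.085391998291016, 50.10776901245117), (65.49281311035156, 68.0049057006836), 88.90259552001953) [323.085392   240.10776901]
[0.5609316  0.25382898 0.098     ]
t 2.625 pos [0.5578 0.2527 0.23  ] jaw -0.582 tilt [0.0036 0.0036 0.    ] F [ 0.88 -0.33 -0.07] open 0.0607 q [0.34 0.16 1.45 0.   1.53 0.92]
delta tool [-0.0021  0.118   0.0019] len 0.118 yaw -0.002
```

View pics/w2z.png

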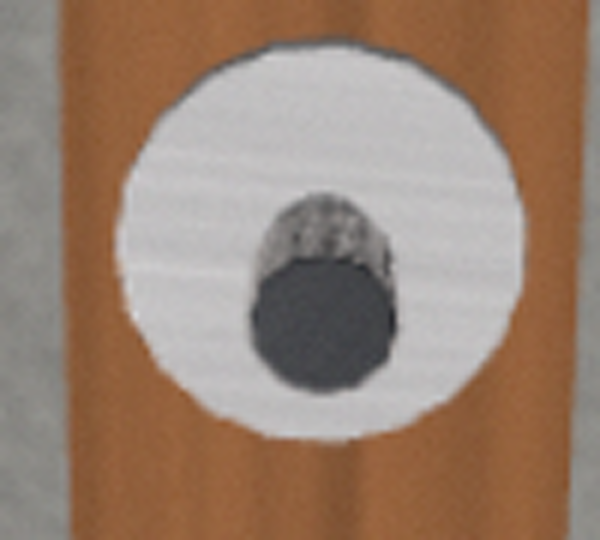

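Call:
carry_out --increments '[{"linear":[-0.001,0.03,0.001],"yaw":0},{"linear":[-0.001,0.06,0.001],"yaw":0},{"linear":[-0.001,0.09,0.001],"yaw":0},{"linear":[-0.001,0.11,0.001],"yaw":0},{"linear":[-0.001,0.118,0.001],"yaw":0}]'

```text
t: 3.25
tool_pos: [0.559, 0.2528, 0.1109]
orientation: [-0.871, 1.624, -1.621]
force: [-0.0, 0.0, 1.0]
opening: 0.0608
```

```bash
python3 -c "
from h import *
to((.5595,.2535,.112),-.58)
cv2.imwrite('pics/w3.png',robot.read_camera('wrist'))
a=robot.read_camera('side');cv2.imwrite('pics/s3.png',cv2.resize(a[240:400,220:400],(720,640))[:600])
"
```

```text
t 3.25 pos [0.559  0.2528 0.1109] jaw -0.582 tilt [0.0021 0.0031 0.    ] F [-0.03  0.04  0.97] open 0.0608 q [0.34 0.24 1.58 0.   1.32 0.92]
delta tool [-0.0009 -0.0011  0.0001] len 0.001 yaw -0.002
```

View pics/w3.png

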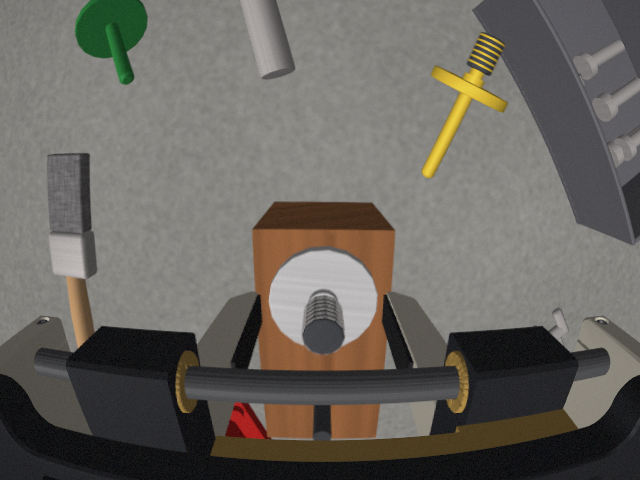

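View pics/s3.png

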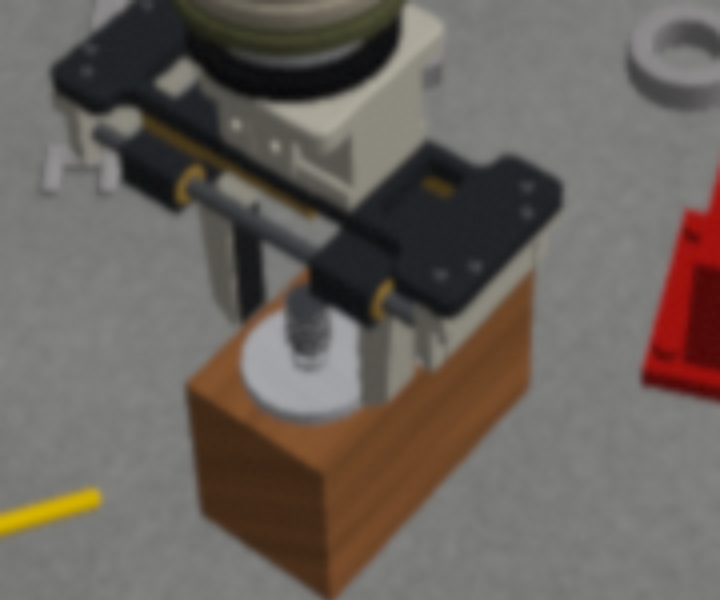

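```bash
python3 -c "
from h import *
p=robot.camera_params('wrist')
for uv in((323,334),(323,336)):
  X=onz(p,uv,.134,1);print(X);to((X[0],X[1],.112),-.58)
X=onz(p,(323,298),.098,1);print(X)
"
```

```text
[0.56179751 0.25475868 0.134     ]
t 3.35 pos [0.5593 0.2531 0.1116] jaw -0.582 tilt [0.0028 0.0034 0.    ] F [0.05 0.31 0.26] open 0.0605 q [0.34 0.24 1.58 0.   1.32 0.92]
delta tool [-0.0027 -0.0003  0.0012] len 0.003 yaw -0.002
[0.56126549 0.25395015 0.134     ]
t 3.35 pos [0.5593 0.2531 0.1116] jaw -0.582 tilt [0.0028 0.0034 0.    ] F [0.05 0.31 0.26] open 0.0605 q [0.34 0.24 1.58 0.   1.32 0.92]
delta tool [-0.0017 -0.0003  0.0012] len 0.002 yaw -0.002
[0.56236254 0.25529753 0.098     ]
```

Call:
carry_out --increments '[{"linear":[-0.001,0,0.001],"yaw":0},{"linear":[-0.001,0,0.001],"yaw":0},{"linear":[-0.001,0,0.001],"yaw":0},{"linear":[-0.001,0,0.001],"yaw":0},{"linear":[-0.001,0,0.001],"yaw":0}]' --gripper 0 --newtons 35

```text
t: 3.98
tool_pos: [0.5607, 0.2535, 0.1118]
orientation: [-0.871, 1.624, -1.621]
force: [-0.6, 1.0, 0.1]
opening: 0.0174
```

```bash
python3 -c "
from h import *
to((.5595,.2535,.25),-.58)
"
```

```text
t 3.975 pos [0.5607 0.2535 0.1118] jaw -0.582 tilt [0.0029 0.0036 0.    ] F [-0.58  0.99  0.12] open 0.0174 q [0.34 0.25 1.57 0.   1.32 0.92]
delta tool [ 1.000e-04 -1.382e-01 -9.000e-04] len 0.138 yaw -0.002
```

Call:
carry_out --increments '[{"linear":[0,-0.01,0],"yaw":0},{"linear":[0,-0.03,0],"yaw":0},{"linear":[0,-0.055,0],"yaw":0},{"linear":[0,-0.085,0],"yaw":0},{"linear":[0,-0.11,0],"yaw":0}]'

```text
t: 4.6
tool_pos: [0.5609, 0.2533, 0.2249]
orientation: [-0.868, 1.623, -1.62]
force: [0.2, -0.5, -2.4]
opening: 0.0176
```

```bash
python3 -c "
from h import *
to((.5455,-.2047,.26),-1.36)
a=robot.read_camera('side');cv2.imwrite('pics/s4.png',cv2.resize(a[200:360,220:400],(720,640))[:600])
"
```

```text
t 4.6 pos [0.5609 0.2533 0.2249] jaw -0.582 tilt [0.0052 0.0043 0.    ] F [ 0.16 -0.53 -2.43] open 0.0176 q [0.34 0.17 1.45 0.   1.52 0.92]
delta tool [ 0.3908 -0.0371  0.2389] len 0.46 yaw 0.778
```

View pics/s4.png

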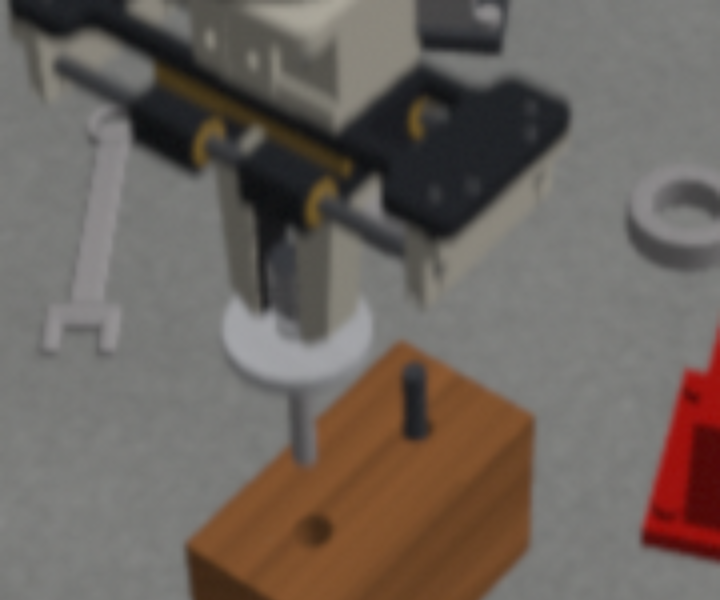

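Call:
carry_out --increments '[{"linear":[0.02,-0.02,0.01],"yaw":0},{"linear":[0.065,-0.028,0.035],"yaw":0},{"linear":[0.115,-0.03,0.061],"yaw":0},{"linear":[0.165,-0.03,0.087],"yaw":0},{"linear":[0.215,-0.03,0.113],"yaw":0}]'

```text
t: 5.28
tool_pos: [0.5381, 0.0103, 0.2583]
orientation: [-0.862, 1.619, -1.62]
force: [1.1, -0.6, -2.3]
opening: 0.0173
```

```bash
python3 -c "
from h import *
to((.5126,-.2549,.25),-.58)
"
```

```text
t 5.275 pos [0.5381 0.0103 0.2583] jaw -0.582 tilt [0.0116 0.0059 0.0001] F [ 1.15 -0.59 -2.31] open 0.0173 q [-0.08 -0.06  1.63  0.01  1.56  0.5 ]
delta tool [0.2356 0.0064 0.1243] len 0.267 yaw -0.002
```

Call:
carry_out --increments '[{"linear":[0.05,0,0.026],"yaw":0},{"linear":[0.1,0,0.052],"yaw":0},{"linear":[0.15,0,0.078],"yaw":0},{"linear":[0.2,0.004,0.105],"yaw":0},{"linear":[0.235,0.006,0.124],"yaw":0}]'

```text
t: 5.9
tool_pos: [0.512, -0.2567, 0.251]
orientation: [-0.86, 1.619, -1.622]
force: [0.0, 0.2, -2.5]
opening: 0.0173
```

Call:
carry_out --increments '[{"linear":[0.001,0,0.001],"yaw":0},{"linear":[0.001,0,0.001],"yaw":0},{"linear":[0.001,0,0.001],"yaw":0}]'

```text
t: 6.28
tool_pos: [0.5127, -0.2569, 0.2514]
orientation: [-0.861, 1.618, -1.621]
force: [-0.1, -0.2, -1.4]
opening: 0.0172
```

```bash
python3 -c "
from h import *
to((.5455,-.2047,.25),-.58)
cv2.imwrite('pics/w5.png',robot.read_camera('wrist'))
cv2.imwrite('pics/s5.png',robot.read_camera('side'))
cv2.imwrite('pics/t5.png',robot.read_camera('top'))
p=robot.camera_params('wrist');print(proj(p,np.array((.5455,-.2047,.08)),1))
"
```

```text
t 6.275 pos [ 0.5127 -0.2569  0.2514] jaw -0.582 tilt [0.0128 0.0052 0.0001] F [-0.1  -0.19 -1.42] open 0.0172 q [-0.56  0.04  1.54  0.01  1.55  0.02]
delta tool [-0.0617  0.0021 -0.0013] len 0.062 yaw -0.002
[317.64303267 165.30755221]
```

View pics/w5.png

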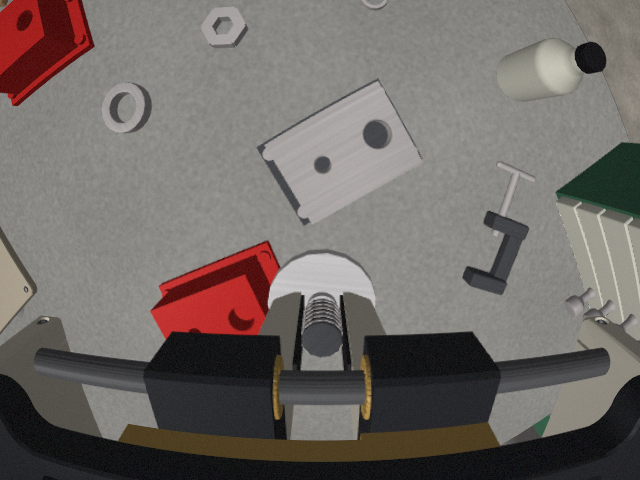

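Run:
```python
from h import *
p=robot.camera_params('wrist')
im=cv2.imread('pics/w5.png')
g=cv2.cvtColor(im,cv2.COLOR_BGR2GRAY)
def blob(x0,y0,x1,y1,th,inv=True):
    r=g[y0:y1,x0:x1]; m=((r<th) if inv else (r>th)).astype(np.uint8)
    cs,_=cv2.findContours(m,cv2.RETR_EXTERNAL,cv2.CHAIN_APPROX_NONE);k=max(cs,key=cv2.contourArea)
    e=cv2.fitEllipse(cv2.convexHull(k)); return np.array(e[0])+[x0,y0],e[1]
print(g[164,300:345])
b=blob(308,150,337,180,100);print('bore',b,onz(p,b[0],.08,1))
pk=blob(358,113,395,153,100);print('pocket',pk,onz(p,pk[0],.08,1))
s=robot.read_state();print(s['tool_pos'])
R=Ro.from_rotvec(s['orientation']).as_matrix()
# predicted disc/head on tool axis: head top is 22.2mm above tcp, disc top -13.8
for h in(.0222,-.0138): print(proj(p,s['tool_pos']-R[:,1]*h,1))
z=lambda f,x,y,w,hh:cv2.resize(cv2.imread(f)[y:y+hh,x:x+w],(400,300),interpolation=cv2.INTER_CUBIC)
P={n:robot.camera_params(n) for n in('top','side')}
rows=[]
for n in('top','side'):
    c=proj(P[n],s['tool_pos']-R[:,1]*-.02).astype(int);d=proj(P[n],np.array([.5455,-.2047,.08])).astype(int);print(n,c,d)
    f=f'pics/{n[0]}5.png'
    rows.append(np.hstack([z(f,c[0]-50,c[1]-37,100,75),z(f,d[0]-50,d[1]-37,100,75)]))
cv2.imwrite('pics/z5.png',np.vstack(rows)); cv2.imwrite('pics/z5w.png',cv2.resize(im[235:385,220:420],(800,600),interpolation=2))
```

```text
[163 163 161 166 161 163 166 170 164 166 166 167 167 148 105  82  71  71
  73  69  74  75  74  71  73  74  75  71  71  85 115 145 165 172 171 172
 174 171 173 171 170 171 169 169 169]
bore (array([321.99852276, 164.35178185]), (14.964759826660156, 16.19237518310547)) [ 0.54917785 -0.20611033  0.08      ]
pocket (array([375.38078499, 134.4592762 ]), (23.898414611816406, 28.57602882385254)) [ 0.60358487 -0.20924457  0.08      ]
[ 0.51267866 -0.25704703  0.25123508]
[320.25334001 339.59674544]
[320.42500077 303.98816516]
top [510 233] [449 231]
side [342  96] [325 169]
```

View pics/z5.png

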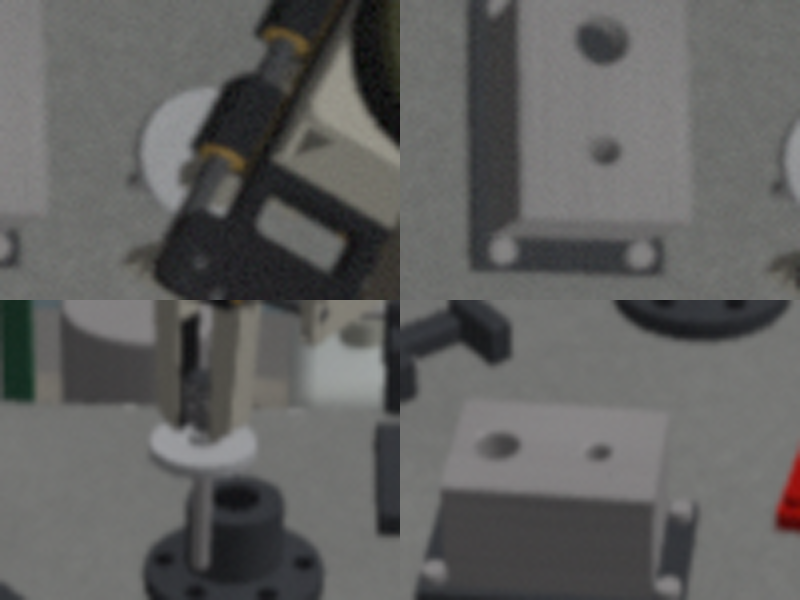

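View pics/z5w.png

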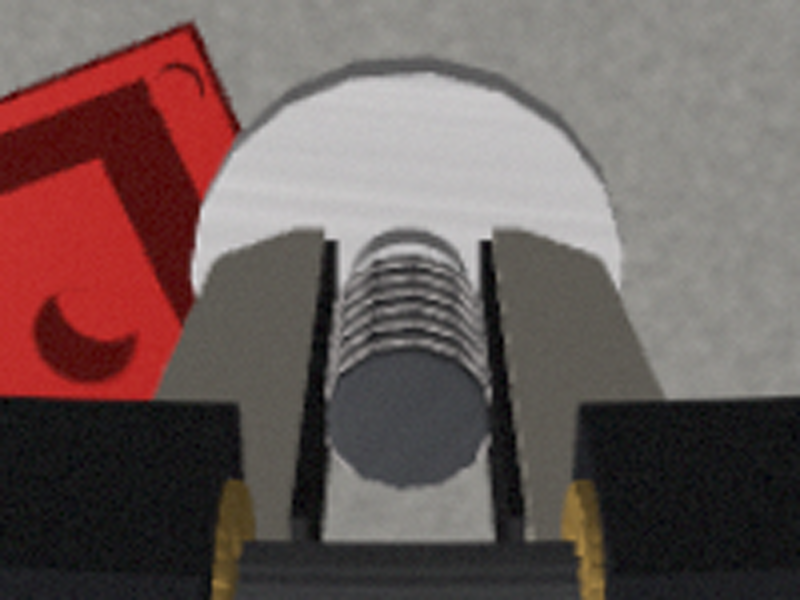

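```bash
python3 -c "
from h import *
to((.546,-.2055,.19),-.58)
"
```

```text
t 6.425 pos [ 0.5127 -0.257   0.2512] jaw -0.582 tilt [0.0126 0.005  0.0001] F [ 0.5   0.23 -1.33] open 0.0174 q [-0.56  0.04  1.54  0.01  1.55  0.02]
delta tool [-0.0607  0.0619 -0.0009] len 0.087 yaw -0.002
```

Call:
carry_out --increments '[{"linear":[-0.025,0.0,-0.001],"yaw":0},{"linear":[-0.05,0.015,-0.001],"yaw":0},{"linear":[-0.061,0.035,-0.001],"yaw":0},{"linear":[-0.061,0.055,-0.001],"yaw":0},{"linear":[-0.061,0.062,-0.001],"yaw":0}]'

```text
t: 7.05
tool_pos: [0.5446, -0.2051, 0.1871]
orientation: [-0.864, 1.621, -1.619]
force: [0.2, 0.8, -1.9]
opening: 0.0172
```

Call:
carry_out --increments '[{"linear":[0,0,0],"yaw":0},{"linear":[0,0,0],"yaw":0}]'

```text
t: 7.3
tool_pos: [0.5445, -0.2057, 0.1875]
orientation: [-0.863, 1.622, -1.62]
force: [-0.1, 0.1, -2.4]
opening: 0.0173
```

Run:
```python
from h import *
to((.546,-.2055,.19),-.58)
for n in('wrist','side','top'): cv2.imwrite(f'pics/{n[0]}6.png',robot.read_camera(n))
s=robot.read_state();R=Ro.from_rotvec(s['orientation']).as_matrix()
z=lambda f,x,y,w,hh:cv2.resize(cv2.imread(f)[y:y+hh,x:x+w],(800,600),interpolation=cv2.INTER_CUBIC)
P={n:robot.camera_params(n) for n in('top','side')}
for n in('top','side'):
    c=proj(P[n],s['tool_pos']+R[:,1]*.02).astype(int);print(n,c)
    cv2.imwrite(f'pics/{n[0]}6z.png',z(f'pics/{n[0]}6.png',c[0]-50,c[1]-30,100,75))
    print('tip pred',proj(P[n],s['tool_pos']+R[:,1]*.0898),'disc pred',proj(P[n],s['tool_pos']+R[:,1]*.0138))
```

```text
t 7.3 pos [ 0.5445 -0.2057  0.1875] jaw -0.582 tilt [0.0093 0.0061 0.0001] F [-0.11  0.08 -2.36] open 0.0173 q [-0.46  0.1   1.6   0.01  1.44  0.13]
delta tool [-0.001  -0.0025  0.0011] len 0.003 yaw -0.002
top [464 222]
tip pred [452.64825277 229.34795843] disc pred [465.92236199 221.86912899]
side [325 135]
tip pred [325.07336962 162.8301201 ] disc pred [325.2421237  132.63962833]
```

View pics/s6z.png

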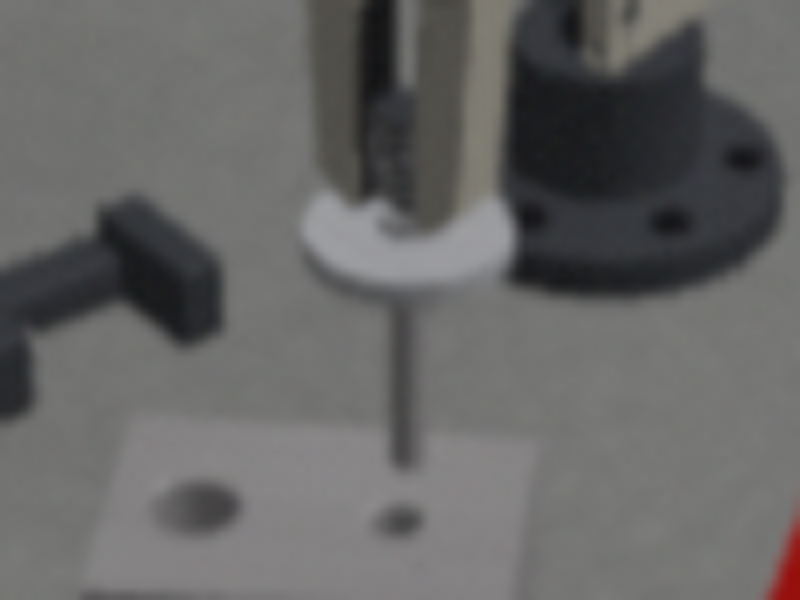

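View pics/t6z.png

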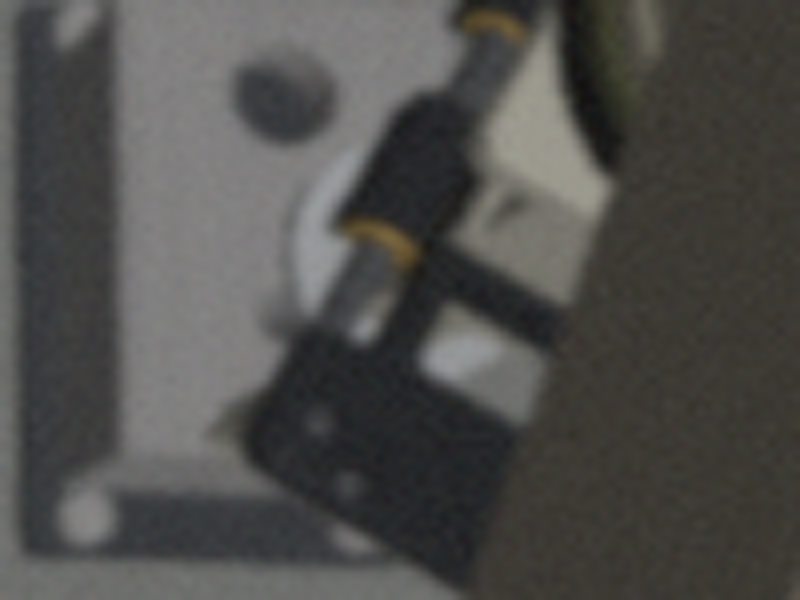

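View pics/w6.png

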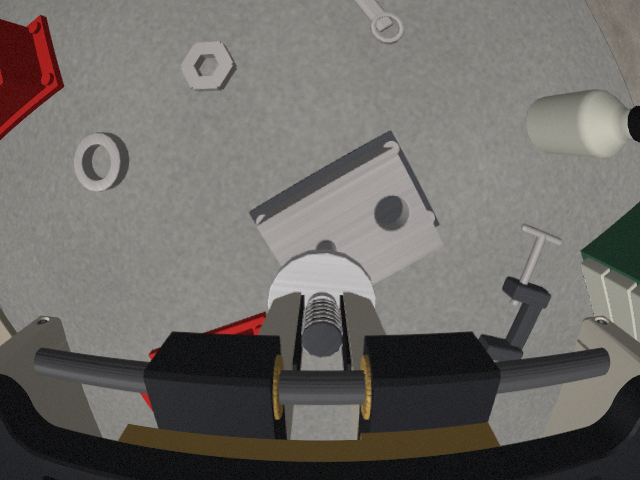

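Call:
carry_out --increments '[{"linear":[-0.001,0.004,0.0016],"yaw":0},{"linear":[-0.001,0.009,0.0016],"yaw":0},{"linear":[-0.001,0.013,0.0016],"yaw":0},{"linear":[-0.001,0.013,0.0016],"yaw":0}]'

```text
t: 7.95
tool_pos: [0.5466, -0.2053, 0.1742]
orientation: [-0.863, 1.622, -1.619]
force: [0.5, 0.3, -2.8]
opening: 0.0174
```

Run:
```python
from h import *
to((.5464,-.2058,.175),-.58)
im=robot.read_camera('side');cv2.imwrite('pics/s7.png',im)
w=robot.read_camera('wrist');cv2.imwrite('pics/w7.png',w)
s=robot.read_state();R=Ro.from_rotvec(s['orientation']).as_matrix()
p=robot.camera_params('side')
print('tip pred',proj(p,s['tool_pos']+R[:,1]*.0898),'disc pred',proj(p,s['tool_pos']+R[:,1]*.0138))
cv2.imwrite('pics/s7z.png',cv2.resize(im[125:185,285:365],(800,600),interpolation=cv2.INTER_CUBIC))
```

```text
t 7.95 pos [ 0.5466 -0.2053  0.1742] jaw -0.582 tilt [0.0091 0.0063 0.0001] F [ 0.53  0.34 -2.81] open 0.0174 q [-0.45  0.11  1.61  0.01  1.42  0.13]
delta tool [ 0.0005 -0.0008  0.0001] len 0.001 yaw -0.002
tip pred [324.22528574 167.76070449] disc pred [324.34857794 137.99546695]
```

View pics/s7z.png

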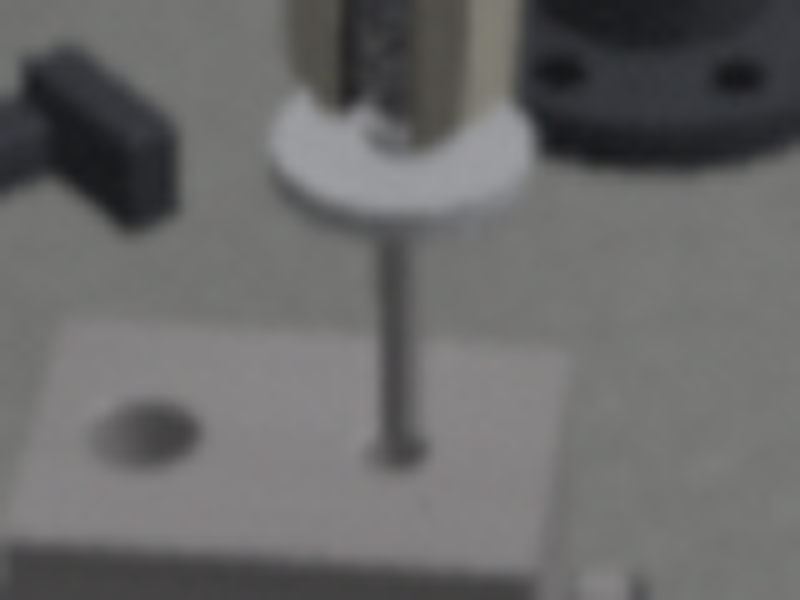

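Run:
```python
from h import *
out=[]
for f,(x,y) in (('s7',(310,155)),('s6',(310,150))):
    im=cv2.imread(f'pics/{f}.png')[y:y+24,x:x+32]
    im=np.clip((im.astype(float)-40)*2,0,255).astype(np.uint8)
    out.append(cv2.resize(im,(640,300) if 0 else (400,300),interpolation=cv2.INTER_CUBIC))
w=cv2.imread('pics/w7.png')[225:285,285:365]
out.append(cv2.resize(w,(400,300),interpolation=2))
out.append(out[0]*0)
cv2.imwrite('pics/z7.png',np.vstack([np.hstack(out[:2]),np.hstack(out[2:])]))
g=cv2.cvtColor(cv2.imread('pics/s7.png'),cv2.COLOR_BGR2GRAY)
print(g[160:176,316:335])
```

```text
[[135 135 135 135 135 135 123  87  71  86 105 124 133 136 135 134 132 132
  131]
 [134 134 135 135 135 136 124  87  72  86 105 126 133 136 135 134 135 134
  135]
 [135 134 136 135 135 134 124  88  71  86 106 124 134 134 134 134 134 134
  133]
 [135 135 136 136 135 135 125  86  72  85 105 124 133 134 135 134 134 133
  135]
 [136 135 136 135 135 135 125  88  72  85 106 125 133 135 134 133 134 133
  134]
 [136 135 136 135 136 135 125  87  71  85 105 125 134 134 135 135 135 134
  134]
 [135 136 134 134 135 135 124  88  72  86 105 124 133 134 135 134 134 133
  134]
 [134 135 135 134 136 136 127  88  72  86 104 122 133 134 133 134 133 135
  133]
 [133 133 133 133 137 138 122  89  73  79  95 115 129 133 134 134 133 133
  134]
 [132 131 132 134 136 127 110  89  74  73  81  99 125 132 132 132 132 132
  132]
 [132 132 132 133 132 118 104  89  75  71  78 100 125 132 133 133 131 131
  132]
 [131 130 131 131 130 121 110  98  88  87  98 116 129 131 131 132 131 131
  132]
 [131 131 131 130 131 127 122 118 114 114 119 127 129 130 131 131 131 131
  132]
 [132 131 131 131 131 131 129 127 127 128 129 130 130 129 130 130 130 130
  130]
 [132 131 132 131 131 131 130 130 131 131 129 129 131 130 131 130 130 129
  130]
 [133 132 132 132 132 132 131 132 131 131 130 126 130 131 131 131 131 132
  131]]
```

View pics/z7.png

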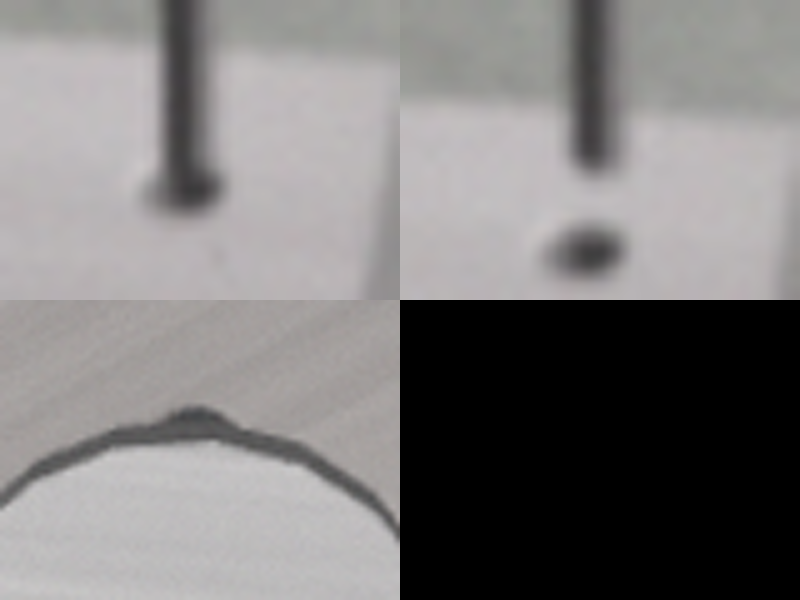

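Run:
```python
from h import *
s=robot.read_state();R=Ro.from_rotvec(s['orientation']).as_matrix();T=s['tool_pos'];print(T)
p=robot.camera_params('wrist');S=robot.camera_params('side')
for k in(.0138,.0218): print('rim pred',k,proj(p,T+R[:,1]*k-R[:,0]*.028,1))
X=onz(p,(324,246),.08,1);print('bore far edge',X,'-> centre',X+R[:,0]*.0075)
print('tip',T+R[:,1]*.0898)
print('side tip6 at z .0977',onz(S,(325.1,161.6),.0977),'bore',onz(S,(324.7,170.1),.08))
print('top pred bore in side',proj(S,np.array([.547,-.2056,.08])))
w=cv2.imread('pics/w7.png');print(cv2.cvtColor(w,cv2.COLOR_BGR2GRAY)[238:262,323])
g=cv2.cvtColor(cv2.imread('pics/s6.png'),cv2.COLOR_BGR2GRAY);print(g[130:145,325],g[155:176,324],g[155:176,325])
```

```text
[ 0.54691217 -0.20548477  0.17493537]
rim pred 0.0138 [320.21113373 251.34743714]
rim pred 0.0218 [320.25283704 246.79238709]
bore far edge [ 0.55404435 -0.19993729  0.08      ] -> centre [ 0.54992239 -0.20620255  0.07992219]
tip [ 0.54781038 -0.20496046  0.08514139]
side tip6 at z .0977 [ 0.5461816  -0.21044308  0.0977    ] bore [ 0.5466992  -0.20345386  0.08      ]
top pred bore in side [324.62917209 169.5227689 ]
[159 159 159 161 157 155 154 150 119  84  73  83  91  92  88 131 167 186
 193 194 194 191 192 193]
[ 55  76  98  97 110 139 153 154 153 148 124  98  85  79  74] [ 77  77  79  79  80  81  81  88 109 127 134 134 127 105  84  76  88 114
 128 129 132] [ 72  74  73  73  73  74  74  79  98 122 132 134 125 101  81  72  86 114
 127 130 131]
```

Run:
```python
from h import *
S=robot.camera_params('side')
a=proj(S,np.array([.546,-.2055,.0977]));b=proj(S,np.array([.546,-.2010,.0977]));c=proj(S,np.array([.546,-.2055,.0877]))
print(a,(b-a)/4.5,'px/mm y',(a-c)/10)
print('bore near edge pred',proj(S,np.array([.547,-.198,.08])),'far',proj(S,np.array([.547,-.213,.08])))
g=cv2.cvtColor(cv2.imread('pics/s7.png'),cv2.COLOR_BGR2GRAY).astype(float)
for v in range(149,168,2):
    r=g[v]; 
    bg=np.median(r[312:319]); mn=r[320:330].min(); h=(bg+mn)/2
    i=next(i for i in range(318,330) if r[i]<h); e=i-1+(r[i-1]-h)/(r[i-1]-r[i]); 
    # dark-mass centroid
    w=np.clip(bg-r[318:333],0,None); print(v,round(e,2),bg,r[320:330].astype(int))
# top check of disc left edge row profile
g=cv2.cvtColor(cv2.imread('pics/t6.png'),cv2.COLOR_BGR2GRAY)
print(g[216:230,446:460])
```

```text
[325.0315688  162.90979719] [-0.03080174  0.26588989] px/mm y [-0.00275206 -0.37752135]
bore near edge pred [324.39511478 171.55708172] far [324.85510139 167.55910083]
149 321.73 115.0 [109 105  92  79  76  86  99 107 111 113]
151 322.14 116.0 [118 113  97  75  72  84 102 113 115 114]
153 322.16 116.0 [115 112  97  75  71  85 101 113 115 115]
155 322.42 115.0 [117 115 104  79  72  85 101 112 115 115]
157 322.45 119.0 [116 117 108  80  72  85 101 111 117 118]
159 322.54 134.0 [133 132 122  86  71  85 104 121 128 131]
161 322.57 134.0 [135 136 124  87  72  86 105 126 133 136]
163 322.55 135.0 [135 135 125  86  72  85 105 124 133 134]
165 322.58 135.0 [136 135 125  87  71  85 105 125 134 134]
167 322.62 134.0 [136 136 127  88  72  86 104 122 133 134]
[[127 130 130 128 122 116 131 146 155 146 125  85  50  30]
 [125 127 132 126 116 119 138 153 151 131  99  54  39  37]
 [128 130 127 121 111 128 149 154 144 116  72  43  38  41]
 [129 129 127 114 109 131 150 151 134  99  62  50  55  59]
 [126 127 127 111 112 137 148 150 130  96  77  71  78  82]
 [129 126 127 117 120 142 150 151 142 123 105  93  78  70]
 [130 129 124 115 122 144 154 151 150 143 136 114  80  65]
 [129 127 126 113 122 141 151 153 151 148 137 109  78  63]
 [127 131 121 109 119 140 152 152 149 144 126  91  65  64]
 [125 130 123 111 115 139 149 148 150 139 110  75  61  68]
 [127 129 127 115 115 135 149 152 144 121  89  63  64  67]
 [127 128 123 110 108 126 147 146 134 103  72  67  70  73]
 [123 120 115 106 103 123 143 143 117  83  64  67  71  71]
 [118 113 108 101  98 117 133 130  97  64  59  67  73  79]]
```

Call:
carry_out --increments '[{"linear":[-0.0015,-0.004,-0.001],"yaw":0},{"linear":[-0.003,-0.007,-0.002],"yaw":0},{"linear":[-0.003,-0.007,-0.002],"yaw":0},{"linear":[-0.003,-0.007,-0.002],"yaw":0}]'

```text
t: 8.55
tool_pos: [0.5469, -0.2019, 0.1821]
orientation: [-0.863, 1.62, -1.62]
force: [-0.8, -1.3, -1.8]
opening: 0.017
```

Run:
```python
from h import *
to((.5464,-.2058,.175),-.58)
ims=[robot.read_camera('side') for _ in range(2)]
cv2.imwrite('pics/s8.png',ims[0])
w=robot.read_camera('wrist');cv2.imwrite('pics/w8.png',w)
s=robot.read_state();R=Ro.from_rotvec(s['orientation']).as_matrix();T=s['tool_pos']
g=np.mean([cv2.cvtColor(i,cv2.COLOR_BGR2GRAY).astype(float) for i in ims],0)
print(g[158:176,318:332].round().astype(int))
S=robot.camera_params('side');p=robot.camera_params('wrist')
print(T,'tip z',T[2]-.0898,[proj(S,np.array([.547,y,T[2]-.0898])).round(2) for y in(-.2015,-.206)])
for k in(.0138,.0218): print('rim pred',k,proj(p,T+R[:,1]*k-R[:,0]*.028,1),proj(p,T+R[:,1]*k-R[:,0]*.028*.94+R[:,2]*.028*.342,1))
cv2.imwrite('pics/w8z.png',cv2.resize(w[225:285,270:380],(770,420),interpolation=2))
cv2.imwrite('pics/s8z.png',cv2.resize(ims[0][125:185,285:365],(800,600),interpolation=cv2.INTER_CUBIC))
```

```text
t 8.55 pos [ 0.5469 -0.2019  0.1821] jaw -0.582 tilt [0.0102 0.0057 0.0001] F [-0.79 -1.28 -1.82] open 0.017 q [-0.45  0.1   1.6   0.01  1.43  0.13]
delta tool [0.0036 0.007  0.0017] len 0.008 yaw -0.002
[[126 125 124 118  96  74  74  90 106 116 120 122 121 120]
 [134 133 133 126 101  75  74  90 109 124 130 130 130 127]
 [135 135 135 128 102  76  74  90 110 129 134 134 134 134]
 [135 136 134 130 105  78  74  89 110 129 134 134 135 135]
 [136 135 134 130 107  78  74  90 110 129 134 134 134 134]
 [136 135 135 130 107  79  74  90 110 129 134 134 135 134]
 [136 136 136 130 108  78  74  91 110 128 134 134 134 134]
 [135 136 136 130 112  84  76  92 112 128 134 134 134 134]
 [135 135 135 132 123 102  89  98 116 132 134 134 134 134]
 [134 135 136 136 133 120 110 110 122 129 132 133 134 134]
 [133 134 138 138 128 114 101 100 106 116 129 134 134 134]
 [132 134 135 127 112  96  84  78  83 100 125 132 132 132]
 [132 134 132 119 103  90  78  72  78 100 124 132 132 131]
 [131 131 130 121 110  97  87  86  98 116 128 132 131 131]
 [131 131 130 127 122 117 114 114 120 126 130 130 130 130]
 [132 130 131 130 129 128 128 128 128 130 130 130 130 130]
 [132 131 131 130 131 130 130 130 130 129 130 130 130 130]
 [132 132 132 131 131 132 131 131 130 127 130 131 131 130]]
[ 0.54673466 -0.20192786  0.18179963] tip z 0.09199962892620674 [array([324.47, 166.12]), array([324.61, 164.92])]
rim pred 0.0138 [320.22836584 251.36106858] [339.93715932 254.63500519]
rim pred 0.0218 [320.26938392 246.80539892] [339.17686564 249.96131348]
```

View pics/w8z.png

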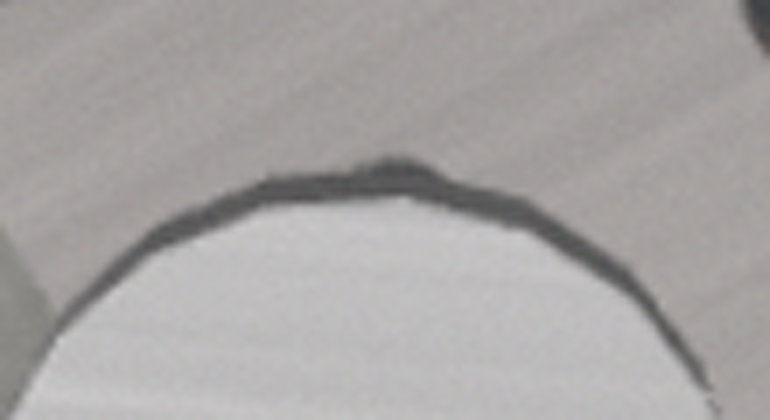

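View pics/s8z.png

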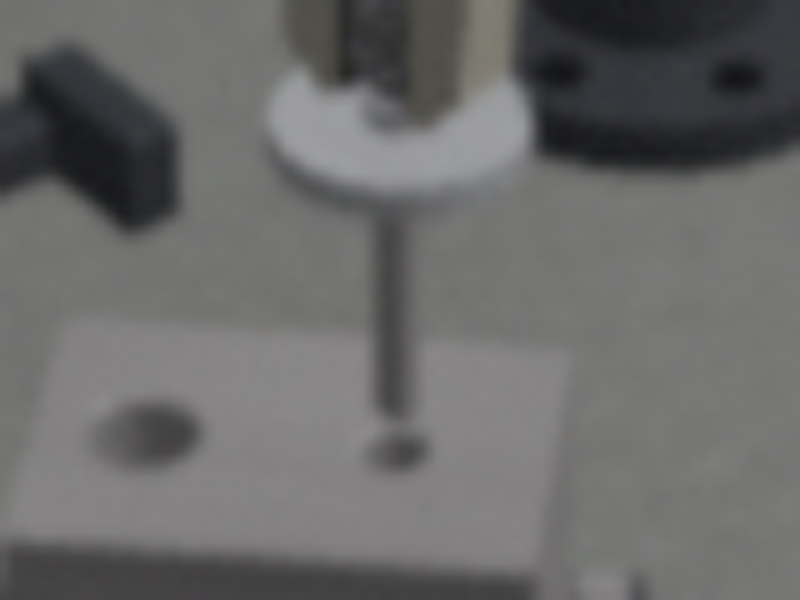

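Before the correction, side and wrist both showed the gauge tilted about 0.04 rad in the grip, with the tip about 4 mm off. The tip is now over the bore, and I'll lower it gently.

Call:
carry_out --increments '[{"linear":[0.0005,0.003,-0.001],"yaw":0},{"linear":[0.0005,0.006,-0.001],"yaw":0},{"linear":[0.0005,0.009,-0.001],"yaw":0},{"linear":[0.0005,0.012,-0.001],"yaw":0},{"linear":[0.0005,0.015,-0.001],"yaw":0}]'

```text
t: 9.32
tool_pos: [0.5466, -0.2021, 0.1678]
orientation: [-0.862, 1.619, -1.621]
force: [1.4, -1.2, 5.5]
opening: 0.0172
```

Run:
```python
from h import *
to((.546,-.202,.15),-.58)
im=robot.read_camera('side')
cv2.imwrite('pics/s9z.png',cv2.resize(im[125:185,285:365],(800,600),interpolation=cv2.INTER_CUBIC))
```

```text
t 9.325 pos [ 0.5466 -0.2021  0.1678] jaw -0.582 tilt [0.0118 0.0049 0.0001] F [ 1.39 -1.24  5.48] open 0.0172 q [-0.45  0.11  1.62  0.01  1.4   0.13]
delta tool [ 0.0004  0.0178 -0.0006] len 0.018 yaw -0.002
```

View pics/s9z.png

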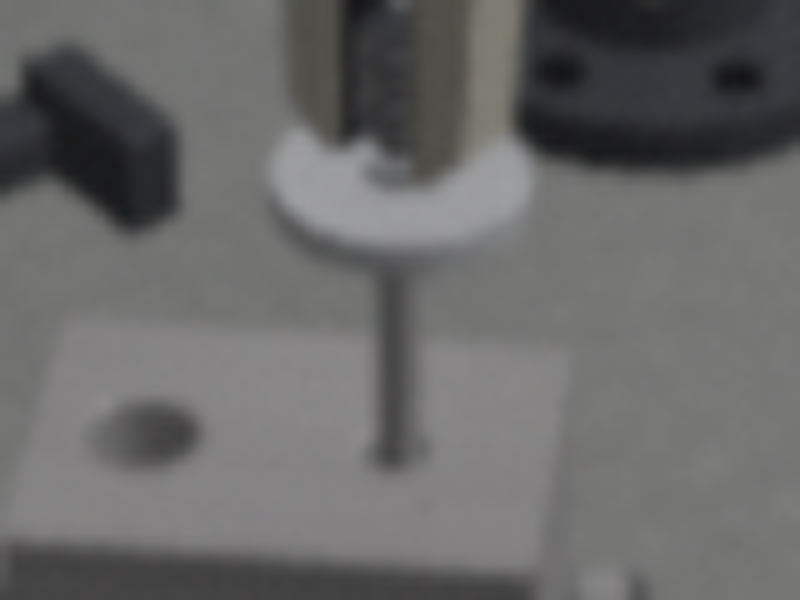

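Call:
carry_out --increments '[{"linear":[0,-0.002,0],"yaw":0},{"linear":[0,-0.004,0],"yaw":0},{"linear":[0,-0.004,0],"yaw":0}]'

```text
t: 9.75
tool_pos: [0.5465, -0.2021, 0.1715]
orientation: [-0.862, 1.619, -1.621]
force: [0.2, -0.3, -2.0]
opening: 0.0174
```

Run:
```python
from h import *
to((.546,-.202,.15),-.58)
N=6
ims={n:np.mean([robot.read_camera(n).astype(float) for _ in range(N)],0) for n in('side','top','wrist')}
for n in ims: cv2.imwrite(f'pics/{n[0]}10.png',ims[n])
g=ims['side'].mean(2)
print(g[158:176,316:332].round().astype(int))
def up(im,x,y,w,h,a=0,b=1): return cv2.resize(np.clip((im[y:y+h,x:x+w]-a)*b,0,255).astype(np.uint8),(400,300),interpolation=cv2.INTER_CUBIC)
cv2.imwrite('pics/z10.png',np.hstack([up(ims['side'],308,150,32,24,40,2),up(ims['top'],435,215,40,30,30,1.6)]))
cv2.imwrite('pics/w10z.png',cv2.resize(ims['wrist'][225:285,270:380],(770,420),interpolation=2))
```

```text
t 9.75 pos [ 0.5465 -0.2021  0.1715] jaw -0.582 tilt [0.0118 0.0048 0.0001] F [ 0.16 -0.32 -1.98] open 0.0174 q [-0.45  0.11  1.62  0.01  1.41  0.13]
delta tool [ 0.0004  0.0215 -0.0007] len 0.021 yaw -0.002
[[127 127 127 125 124 121 105  78  73  87 103 115 120 121 121 119]
 [134 134 134 133 132 129 111  81  73  87 106 121 129 130 130 128]
 [135 135 135 135 135 132 114  81  73  87 107 126 134 135 134 133]
 [135 135 136 135 135 131 113  82  73  87 107 126 133 134 135 134]
 [135 136 135 135 135 131 113  81  73  88 107 125 133 135 134 134]
 [136 136 136 136 135 131 113  82  73  88 107 125 133 135 134 134]
 [136 136 136 136 135 132 113  82  73  88 107 125 133 134 135 134]
 [136 136 136 136 136 132 114  82  73  88 107 125 133 134 134 134]
 [135 136 135 135 136 131 113  81  73  88 107 125 133 134 134 134]
 [134 134 135 135 135 133 115  82  74  88 106 124 133 134 134 134]
 [133 133 133 134 137 135 113  81  73  88 104 118 130 134 134 134]
 [132 133 133 134 136 126 103  78  73  86  99 108 126 132 132 132]
 [132 132 132 133 132 118 100  80  73  82  93 105 125 132 132 132]
 [131 131 131 131 131 122 108  95  87  89 102 117 128 132 131 131]
 [131 132 131 131 130 127 123 117 114 115 120 127 130 130 130 131]
 [131 131 131 131 131 130 129 128 128 128 129 130 131 130 130 130]
 [131 132 131 132 131 131 131 131 131 130 130 129 130 130 130 130]
 [132 132 132 132 132 132 132 131 131 131 130 127 130 131 131 131]][ WARN:0@13.701] global loadsave.cpp:1063 imwrite_ Unsupported depth image for selected encoder is fallbacked to CV_8U.
```

View pics/z10.png

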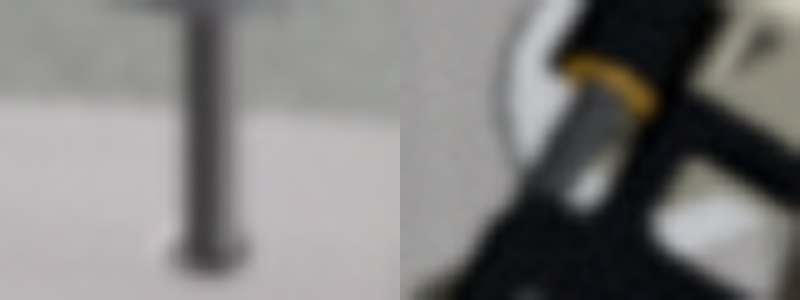

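View pics/w10z.png

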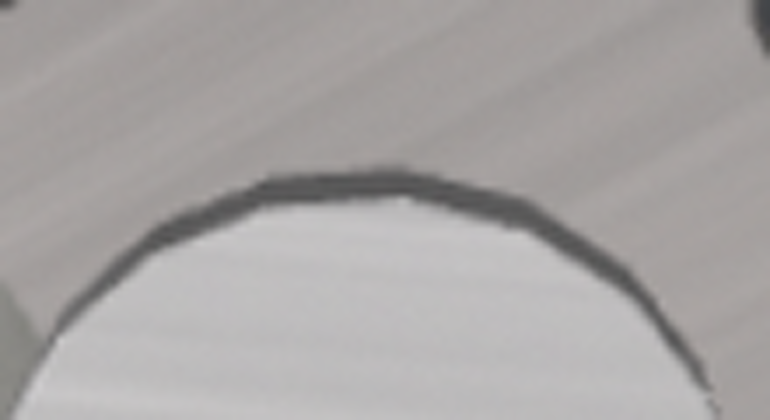

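The side view, checked against where contact occurred, puts the tip about 2 mm too far towards +y (it caught on the near edge at about 7 N). I'll correct by -2 mm in y.

Call:
carry_out --increments '[{"linear":[0.002,0,0.001],"yaw":0},{"linear":[0.002,0.003,0.001],"yaw":0},{"linear":[0.002,0.006,0.001],"yaw":0},{"linear":[0.002,0.008,0.001],"yaw":0}]'

```text
t: 11.15
tool_pos: [0.5464, -0.2044, 0.1631]
orientation: [-0.862, 1.619, -1.621]
force: [1.0, -0.7, -1.9]
opening: 0.0173
```

Run:
```python
from h import *
to((.546,-.2043,.15),-.58)
im=robot.read_camera('side')
cv2.imwrite('pics/s11z.png',cv2.resize(im[125:185,285:365],(800,600),interpolation=cv2.INTER_CUBIC))
```

```text
t 11.15 pos [ 0.5464 -0.2044  0.1631] jaw -0.582 tilt [0.0119 0.0047 0.0001] F [ 1.03 -0.66 -1.94] open 0.0173 q [-0.45  0.11  1.62  0.01  1.4   0.13]
delta tool [ 0.0003  0.0131 -0.0005] len 0.013 yaw -0.002
```

View pics/s11z.png

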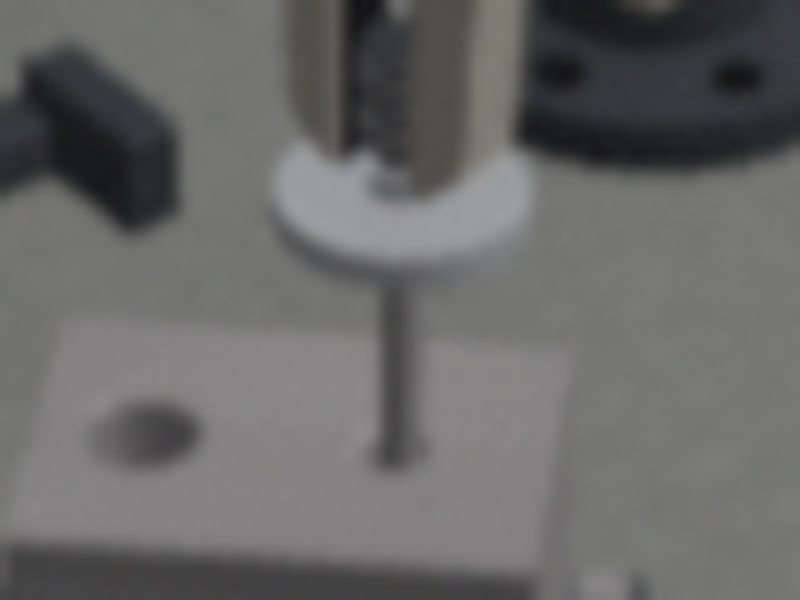

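No contact force now, below the height where it caught, so the tip is in the bore. Continuing.

Call:
carry_out --increments '[{"linear":[0,0.003,0],"yaw":0},{"linear":[0,0.006,0],"yaw":0},{"linear":[0,0.009,0],"yaw":0},{"linear":[0,0.012,0],"yaw":0}]'

```text
t: 11.7
tool_pos: [0.5465, -0.2043, 0.1507]
orientation: [-0.862, 1.619, -1.621]
force: [-0.1, 0.6, -2.6]
opening: 0.0174
```

Run:
```python
from h import *
to((.546,-.2043,.15),-.58)
im=robot.read_camera('side')
cv2.imwrite('pics/s12z.png',cv2.resize(im[125:185,285:365],(800,600),interpolation=cv2.INTER_CUBIC))
```

```text
t 11.7 pos [ 0.5465 -0.2043  0.1507] jaw -0.582 tilt [0.0117 0.0048 0.0001] F [-0.08  0.6  -2.55] open 0.0174 q [-0.45  0.12  1.64  0.01  1.37  0.13]
delta tool [ 0.0002  0.0007 -0.0004] len 0.001 yaw -0.002
```

View pics/s12z.png

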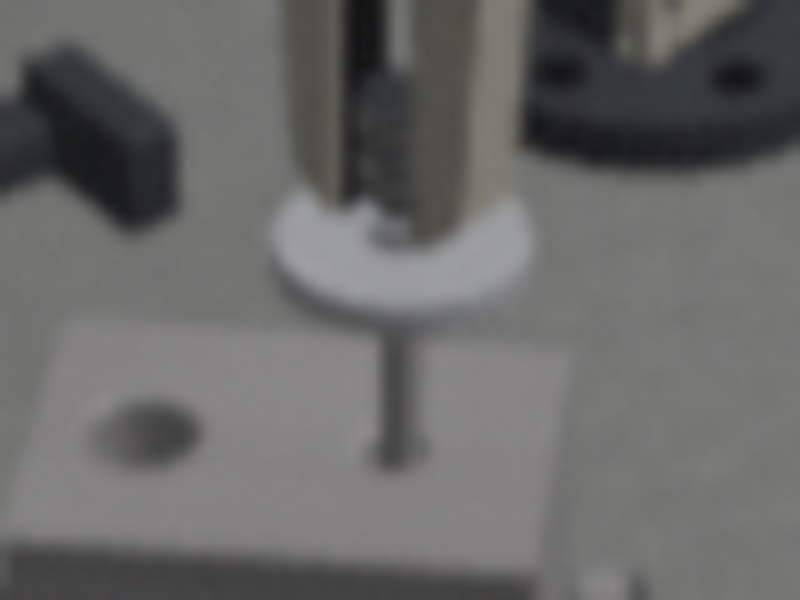

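Call:
carry_out --increments '[{"linear":[0,0.004,0],"yaw":0},{"linear":[0,0.008,0],"yaw":0},{"linear":[0,0.012,0],"yaw":0},{"linear":[0,0.015,0],"yaw":0},{"linear":[0,0.018,0],"yaw":0}]'

```text
t: 12.38
tool_pos: [0.5466, -0.2042, 0.1322]
orientation: [-0.862, 1.619, -1.621]
force: [1.0, -0.2, -0.2]
opening: 0.0175
```

```bash
python3 -c "
from h import *
to((.546,-.2043,.12),-.58)"
```

```text
t 12.375 pos [ 0.5466 -0.2042  0.1322] jaw -0.582 tilt [0.0116 0.0049 0.0001] F [ 0.98 -0.15 -0.22] open 0.0175 q [-0.45  0.14  1.65  0.01  1.34  0.13]
delta tool [ 0.0005  0.0122 -0.0006] len 0.012 yaw -0.002
```

Call:
carry_out --increments '[{"linear":[0,0.0012,0],"yaw":0},{"linear":[0,0.0024,0],"yaw":0},{"linear":[0,0.0036,0],"yaw":0}]'

```text
t: 12.75
tool_pos: [0.5467, -0.2042, 0.1286]
orientation: [-0.862, 1.619, -1.621]
force: [0.6, -1.2, -1.7]
opening: 0.0175
```

Call:
carry_out --increments '[{"linear":[0,0.0012,0],"yaw":0},{"linear":[0,0.0024,0],"yaw":0}]'

```text
t: 13.0
tool_pos: [0.5467, -0.2042, 0.1261]
orientation: [-0.862, 1.619, -1.621]
force: [2.2, -0.1, -0.8]
opening: 0.0174
```

Call:
carry_out --increments '[{"linear":[0,0.001,0],"yaw":0},{"linear":[0,0.002,0],"yaw":0}]'

```text
t: 13.25
tool_pos: [0.5467, -0.2042, 0.124]
orientation: [-0.862, 1.619, -1.621]
force: [0.6, -0.2, -0.6]
opening: 0.0172
```

Call:
carry_out --increments '[{"linear":[0,0.001,0],"yaw":0},{"linear":[0,0.002,0],"yaw":0}]'

```text
t: 13.5
tool_pos: [0.5472, -0.2043, 0.123]
orientation: [-0.861, 1.618, -1.622]
force: [-1.4, 0.6, 8.1]
opening: 0.017
```

Call:
carry_out --increments '[{"linear":[0,-0.0015,0],"yaw":0},{"linear":[0,-0.0015,0],"yaw":0}]'

```text
t: 13.75
tool_pos: [0.547, -0.2042, 0.1243]
orientation: [-0.861, 1.618, -1.621]
force: [-0.3, -0.5, -2.1]
opening: 0.0171
```

Run:
```python
from h import *
to((.546,-.2043,.12),-.58)
im=robot.read_camera('side');w=robot.read_camera('wrist')
cv2.imwrite('pics/s13z.png',cv2.resize(im[125:185,285:365],(800,600),interpolation=cv2.INTER_CUBIC))
cv2.imwrite('pics/w13.png',w)
s=robot.read_state();T=s['tool_pos'];R=Ro.from_rotvec(s['orientation']).as_matrix();S=robot.camera_params('side')
for k in(.0138,.0218):print((proj(S,T+R[:,1]*k)-[285,125])*10)
```

```text
t 13.75 pos [ 0.547  -0.2042  0.1243] jaw -0.582 tilt [0.0122 0.0047 0.0001] F [-0.29 -0.55 -2.06] open 0.0171 q [-0.45  0.15  1.66  0.01  1.33  0.13]
delta tool [ 0.0007  0.0043 -0.0008] len 0.004 yaw -0.002
[394.55774443 334.34204314]
[394.35086351 365.07916896]
```

View pics/s13z.png

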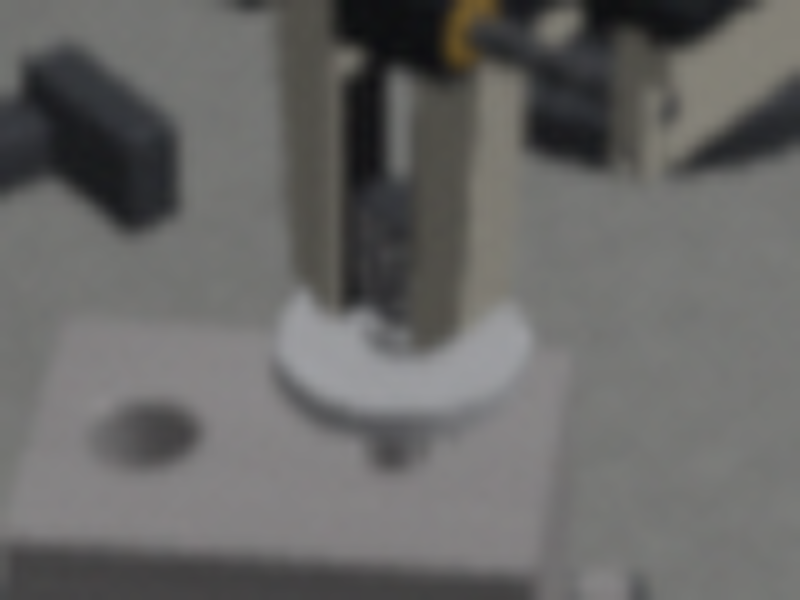

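View pics/w13.png

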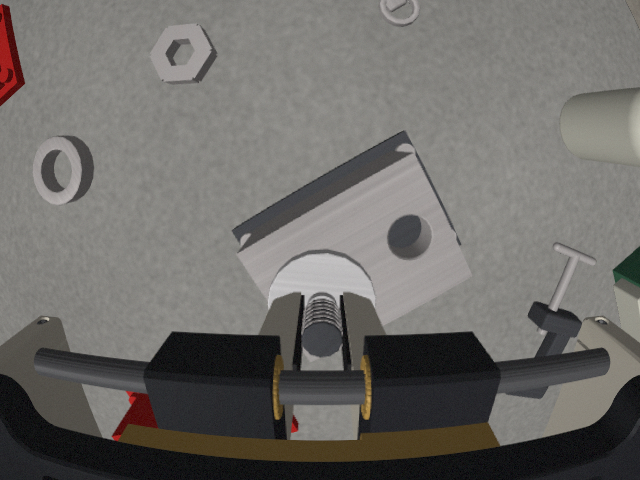

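Call:
carry_out --increments '[{"linear":[0.0005,0,-0.001],"yaw":0},{"linear":[0.0005,0.0005,-0.001],"yaw":0},{"linear":[0.0005,0.001,-0.001],"yaw":0},{"linear":[0.0005,0.0014,-0.001],"yaw":0}]'

```text
t: 14.35
tool_pos: [0.5463, -0.2044, 0.1232]
orientation: [-0.861, 1.617, -1.622]
force: [3.2, -0.9, 2.0]
opening: 0.0173
```

```bash
python3 -c "
from h import *
to((.546,-.2043,.12),-.58);to((.546,-.2043,.12),-.58)"
```

```text
t 14.35 pos [ 0.5463 -0.2044  0.1232] jaw -0.582 tilt [0.0131 0.004  0.0001] F [ 3.15 -0.91  1.95] open 0.0173 q [-0.45  0.15  1.66  0.01  1.32  0.13]
delta tool [ 0.0001  0.0032 -0.0003] len 0.003 yaw -0.002
t 14.35 pos [ 0.5463 -0.2044  0.1232] jaw -0.582 tilt [0.0131 0.004  0.0001] F [ 3.15 -0.91  1.95] open 0.0173 q [-0.45  0.15  1.66  0.01  1.32  0.13]
delta tool [ 0.0001  0.0032 -0.0003] len 0.003 yaw -0.002
```

Contact came at the same height (0.123) after a 1 mm sideways shift, so this is the bottom. Opening slightly to release the head.

Call:
carry_out --increments '[{"linear":[0,0,0],"yaw":0},{"linear":[0,0,0],"yaw":0},{"linear":[0,0,0],"yaw":0}]' --gripper 0.29

```text
t: 14.72
tool_pos: [0.5459, -0.2042, 0.1228]
orientation: [-0.861, 1.618, -1.622]
force: [-0.1, 0.5, -0.3]
opening: 0.027
```

Run:
```python
from h import *
to((.547,-.2055,.096),-.58)
im=robot.read_camera('side');w=robot.read_camera('wrist')
a=cv2.resize(im[125:185,285:365],(400,300),interpolation=cv2.INTER_CUBIC);b=cv2.resize(w[235:385,220:420],(400,300))
cv2.imwrite('pics/z14.png',np.hstack([a,b]))
```

```text
t 14.725 pos [ 0.5459 -0.2042  0.1228] jaw -0.582 tilt [0.0122 0.0045 0.0001] F [-0.09  0.53 -0.35] open 0.027 q [-0.45  0.15  1.66  0.01  1.32  0.13]
delta tool [0.0008 0.0268 0.0015] len 0.027 yaw -0.002
```

View pics/z14.png

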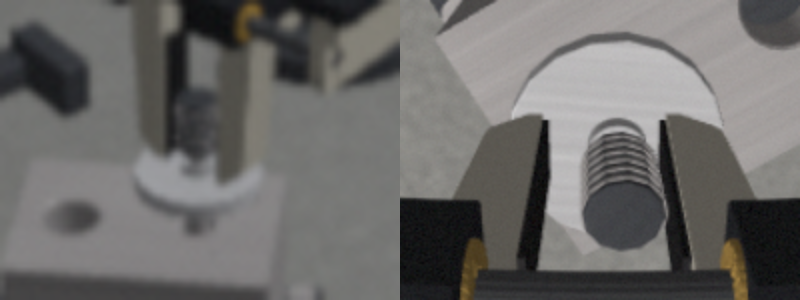

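Call:
carry_out --increments '[{"linear":[0.0005,0.001,0.001],"yaw":0},{"linear":[0.0005,0.003,0.002],"yaw":0},{"linear":[0.0005,0.005,0.0025],"yaw":0},{"linear":[0.0005,0.007,0.0025],"yaw":0},{"linear":[0.0005,0.009,0.0025],"yaw":0}]'

```text
t: 15.45
tool_pos: [0.5481, -0.2059, 0.114]
orientation: [-0.861, 1.618, -1.622]
force: [0.6, 1.4, 2.9]
opening: 0.0271
```

Call:
carry_out --increments '[{"linear":[0,0.002,0],"yaw":0},{"linear":[0,0.004,0],"yaw":0},{"linear":[0,0.006,0],"yaw":0}]'

```text
t: 15.82
tool_pos: [0.5482, -0.2059, 0.1079]
orientation: [-0.861, 1.618, -1.622]
force: [-0.3, 0.9, 2.4]
opening: 0.027
```

Run:
```python
from h import *
to((.547,-.2055,.096),-.58)
im=robot.read_camera('side');w=robot.read_camera('wrist')
a=cv2.resize(im[125:185,285:365],(400,300),interpolation=cv2.INTER_CUBIC);b=cv2.resize(w[235:385,220:420],(400,300))
cv2.imwrite('pics/z15.png',np.hstack([a,b]))
```

```text
t 15.825 pos [ 0.5482 -0.2059  0.1079] jaw -0.582 tilt [0.0128 0.0044 0.0001] F [-0.26  0.89  2.42] open 0.027 q [-0.45  0.17  1.67  0.01  1.3   0.13]
delta tool [ 0.0005  0.0119 -0.0013] len 0.012 yaw -0.002
```

View pics/z15.png

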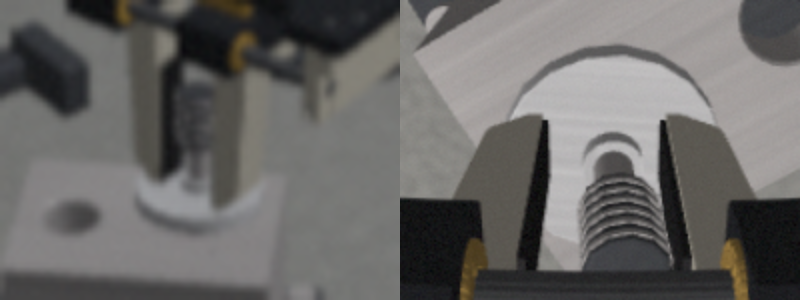

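The stop is sliding down with about the expected friction.

Call:
carry_out --increments '[{"linear":[0,0.002,0.0005],"yaw":0},{"linear":[0,0.004,0.001],"yaw":0},{"linear":[0,0.006,0.001],"yaw":0},{"linear":[0,0.008,0.001],"yaw":0}]'

```text
t: 16.42
tool_pos: [0.5489, -0.2062, 0.0995]
orientation: [-0.861, 1.619, -1.621]
force: [-1.5, 3.3, 4.6]
opening: 0.027
```

Call:
carry_out --increments '[{"linear":[0,0.001,0],"yaw":0},{"linear":[0,0.002,0],"yaw":0}]'

```text
t: 16.68
tool_pos: [0.549, -0.2059, 0.0978]
orientation: [-0.861, 1.619, -1.621]
force: [-2.1, 3.8, 6.7]
opening: 0.0269
```

Call:
carry_out --increments '[{"linear":[0,0.0007,0],"yaw":0},{"linear":[0,0.0014,0],"yaw":0}]'

```text
t: 16.92
tool_pos: [0.549, -0.2056, 0.0968]
orientation: [-0.861, 1.619, -1.62]
force: [-3.1, 3.0, 7.7]
opening: 0.0269
```

Call:
carry_out --increments '[{"linear":[0,0.0005,0],"yaw":0},{"linear":[0,0.001,0],"yaw":0}]'

```text
t: 17.18
tool_pos: [0.5491, -0.2055, 0.0964]
orientation: [-0.861, 1.619, -1.62]
force: [-3.9, 3.2, 10.4]
opening: 0.0272
```

Run:
```python
from h import *
to((.547,-.2055,.096),-.58)
im=robot.read_camera('side');w=robot.read_camera('wrist')
a=cv2.resize(im[125:185,285:365],(400,300),interpolation=cv2.INTER_CUBIC);b=cv2.resize(w[235:385,220:420],(400,300))
cv2.imwrite('pics/z16.png',np.hstack([a,b]))
```

```text
t 17.175 pos [ 0.5491 -0.2055  0.0964] jaw -0.582 tilt [0.0123 0.0058 0.0001] F [-3.95  3.19 10.39] open 0.0272 q [-0.45  0.18  1.67  0.01  1.28  0.13]
delta tool [ 0.0012  0.0004 -0.0017] len 0.002 yaw -0.002
```

View pics/z16.png

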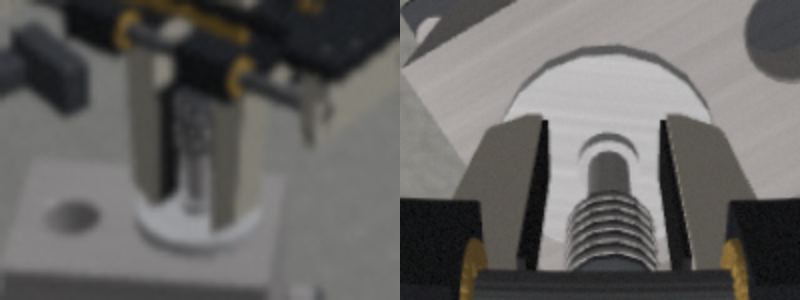

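Call:
carry_out --increments '[{"linear":[0,0.0006,-0.0005],"yaw":0},{"linear":[0,0.0012,-0.0005],"yaw":0},{"linear":[0,0.0012,-0.0005],"yaw":0}]'

```text
t: 17.65
tool_pos: [0.549, -0.2054, 0.0964]
orientation: [-0.86, 1.618, -1.621]
force: [-3.4, 2.7, 10.7]
opening: 0.0271
```

Run:
```python
from h import *
to((.547,-.2055,.096),-.58)
```

```text
t 17.65 pos [ 0.549  -0.2054  0.0964] jaw -0.582 tilt [0.0132 0.0053 0.0001] F [-3.41  2.67 10.7 ] open 0.0271 q [-0.45  0.18  1.68  0.01  1.28  0.13]
delta tool [ 0.0012  0.0004 -0.0016] len 0.002 yaw -0.002
```

Call:
carry_out --increments '[{"linear":[0,0.0018,-0.0005],"yaw":0},{"linear":[0,0.002,-0.0005],"yaw":0},{"linear":[0,0.002,-0.0005],"yaw":0},{"linear":[0,0.002,-0.0005],"yaw":0},{"linear":[0,0.002,-0.0005],"yaw":0}]'

```text
t: 18.27
tool_pos: [0.5491, -0.2054, 0.0963]
orientation: [-0.86, 1.617, -1.622]
force: [-5.9, 3.5, 15.3]
opening: 0.0271
```

Call:
carry_out --increments '[{"linear":[0,0.002,0],"yaw":0},{"linear":[0,0.002,0],"yaw":0},{"linear":[0,0.002,0],"yaw":0},{"linear":[0,0.002,0],"yaw":0},{"linear":[0,0.002,0],"yaw":0}]'

```text
t: 18.9
tool_pos: [0.5491, -0.2054, 0.0963]
orientation: [-0.86, 1.616, -1.622]
force: [-8.5, 5.0, 18.1]
opening: 0.0273
```

Run:
```python
from h import *
to((.547,-.2055,.096),-.58)
im=robot.read_camera('side');w=robot.read_camera('wrist')
a=cv2.resize(im[125:185,285:365],(400,300),interpolation=cv2.INTER_CUBIC);b=cv2.resize(w[235:385,220:420],(400,300))
cv2.imwrite('pics/z17.png',np.hstack([a,b]))
```

```text
t 18.9 pos [ 0.5491 -0.2054  0.0963] jaw -0.581 tilt [0.0143 0.0043 0.0001] F [-8.45  4.98 18.1 ] open 0.0273 q [-0.45  0.18  1.68  0.01  1.27  0.13]
delta tool [ 0.0012  0.0003 -0.0017] len 0.002 yaw -0.001
```

View pics/z17.png

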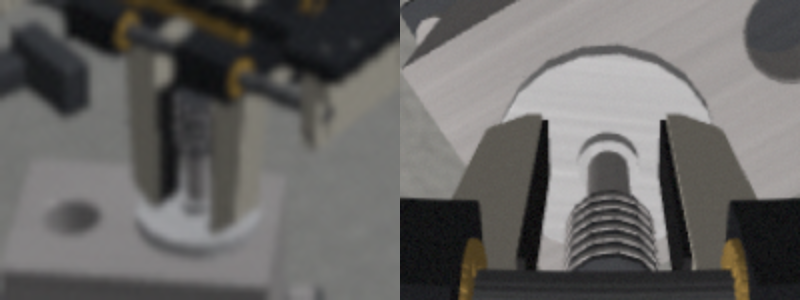

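Call:
carry_out --increments '[{"linear":[0,0.0014,-0.0008],"yaw":0},{"linear":[0,0.001,-0.0012],"yaw":0},{"linear":[0,0.001,-0.0012],"yaw":0},{"linear":[0,0.001,-0.0012],"yaw":0}]'

```text
t: 19.5
tool_pos: [0.5489, -0.2053, 0.0965]
orientation: [-0.859, 1.614, -1.623]
force: [-1.7, 1.3, 8.1]
opening: 0.0268
```

Run:
```python
from h import *
to((.547,-.2055,.096),-.58)
```

```text
t 19.5 pos [ 0.5489 -0.2053  0.0965] jaw -0.581 tilt [0.0162 0.0032 0.0001] F [-1.65  1.28  8.09] open 0.0268 q [-0.45  0.18  1.68  0.01  1.27  0.13]
delta tool [ 0.0012  0.0004 -0.0015] len 0.002 yaw -0.001
```

Call:
carry_out --increments '[{"linear":[0,-0.001,-0.0006],"yaw":0},{"linear":[0,-0.003,-0.0006],"yaw":0},{"linear":[0,-0.005,-0.0006],"yaw":0}]'

```text
t: 19.88
tool_pos: [0.5481, -0.205, 0.1012]
orientation: [-0.859, 1.615, -1.623]
force: [0.3, 0.0, -0.2]
opening: 0.0272
```

Call:
carry_out --increments '[{"linear":[0,0,0],"yaw":0},{"linear":[0,-0.003,0],"yaw":0},{"linear":[0,-0.01,0],"yaw":0},{"linear":[0,-0.02,0],"yaw":0}]' --gripper 0.45

```text
t: 20.38
tool_pos: [0.5477, -0.205, 0.1217]
orientation: [-0.859, 1.615, -1.623]
force: [-0.1, -0.8, 0.4]
opening: 0.0421
```

Run:
```python
from h import *
to((.547,-.2055,.2),-.58)
im=robot.read_camera('side');w=robot.read_camera('wrist')
a=cv2.resize(im[125:185,285:365],(400,300),interpolation=cv2.INTER_CUBIC);b=cv2.resize(w[235:385,220:420],(400,300))
cv2.imwrite('pics/z18.png',np.hstack([a,b]))
```

```text
t 20.375 pos [ 0.5477 -0.205   0.1217] jaw -0.581 tilt [0.0154 0.0034 0.0001] F [-0.12 -0.75  0.39] open 0.0421 q [-0.45  0.15  1.66  0.01  1.32  0.13]
delta tool [-0.0001 -0.0783  0.0006] len 0.078 yaw -0.001
```

View pics/z18.png

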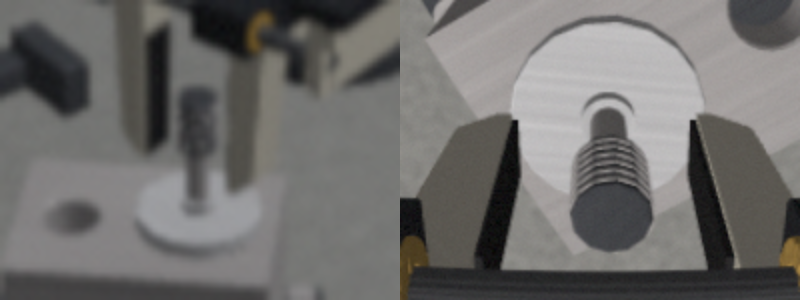

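Call:
carry_out --increments '[{"linear":[0,-0.025,0],"yaw":0},{"linear":[0,-0.06,0],"yaw":0},{"linear":[0.04,-0.09,0],"yaw":0},{"linear":[0.08,-0.1,0],"yaw":0},{"linear":[0.1,-0.1,0],"yaw":0}]'

```text
t: 21.1
tool_pos: [0.4918, -0.2911, 0.2235]
orientation: [-0.855, 1.61, -1.628]
force: [0.6, -0.4, 1.2]
opening: 0.0419
```

Call:
carry_out --increments '[{"linear":[0.01,0,0],"yaw":0},{"linear":[0.01,0,0],"yaw":0}]'

```text
t: 21.35
tool_pos: [0.486, -0.2993, 0.2226]
orientation: [-0.855, 1.612, -1.627]
force: [0.4, 0.5, 0.5]
opening: 0.0419
```

Run:
```python
from h import *
to((.547,-.2055,.2),-.58)
im={n:robot.read_camera(n) for n in('side','top','wrist')}
for n in im: cv2.imwrite(f'pics/{n[0]}19.png',im[n])
a=cv2.resize(im['side'][125:185,285:365],(800,600),interpolation=cv2.INTER_CUBIC);cv2.imwrite('pics/s19z.png',a)
b=cv2.resize(im['top'][190:265,400:500],(400,300),interpolation=cv2.INTER_CUBIC)
c=cv2.resize(im['wrist'][100:250,220:420],(400,300),interpolation=cv2.INTER_CUBIC)
cv2.imwrite('pics/z19.png',np.hstack([b,c]))
```

```text
t 21.35 pos [ 0.486  -0.2993  0.2226] jaw -0.584 tilt [0.0196 0.0013 0.0002] F [0.36 0.54 0.51] open 0.0419 q [-0.65  0.04  1.59  0.01  1.5  -0.07]
delta tool [-0.1116  0.0239 -0.0012] len 0.114 yaw -0.004
```

View pics/s19z.png

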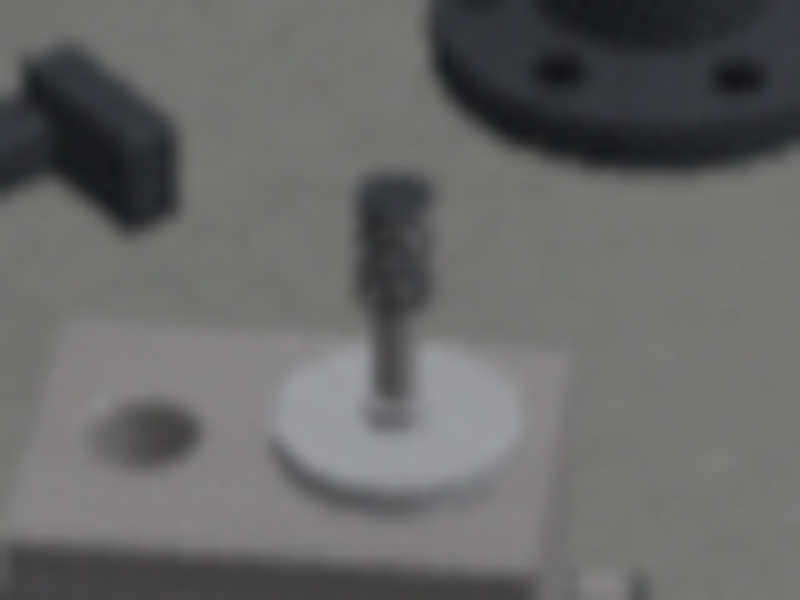

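View pics/z19.png

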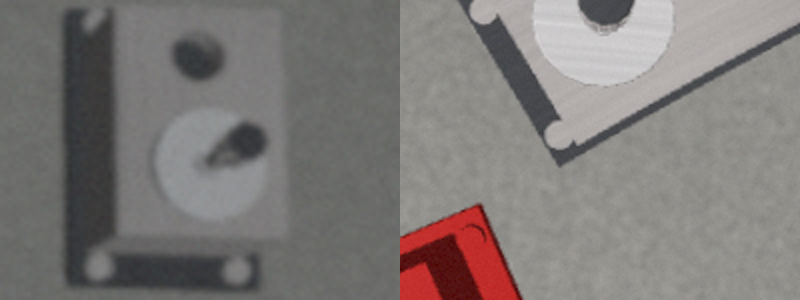

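Run:
```python
from h import *
for n in('top','side','wrist'):
    p=robot.camera_params(n);f=n=='wrist';im=cv2.imread(f'pics/{n[0]}19.png')
    c=proj(p,np.array([.547,-.2055,.088]),f).astype(int);h=proj(p,np.array([.547,-.2055,.1455]),f).astype(int)
    g=cv2.cvtColor(im,cv2.COLOR_BGR2GRAY);r=40 if f else 18
    x0,y0=c[0]-r,max(0,c[1]-r);roi=g[y0:c[1]+r,x0:c[0]+r]
    print(n,c,h,'block lvl',np.median(roi))
    th={'top':143,'side':143,'wrist':185}[n]
    m=cv2.morphologyEx((roi>th).astype(np.uint8),cv2.MORPH_OPEN,np.ones((3,3)))
    cs,_=cv2.findContours(m,cv2.RETR_EXTERNAL,cv2.CHAIN_APPROX_NONE);k=cv2.convexHull(max(cs,key=cv2.contourArea))
    e=cv2.fitEllipse(k);uv=np.array(e[0])+[x0,y0];D=onz(p,uv,.088,f);print(' disc',uv.round(1),np.round(e[1],1),round(e[2]),D.round(4))
    # expected ellipse of a flat disc
    t=np.linspace(0,2*np.pi,60);pts=np.array([proj(p,D+.028*np.array([np.cos(a),np.sin(a),0]),f) for a in t],np.float32)
    ee=cv2.fitEllipse(pts);print(' flat expect',np.round(ee[0],1),np.round(ee[1],1),round(ee[2]),'head expect',proj(p,D+[0,0,.0575],f).round(1))
    d=g[h[1]-12:h[1]+13,h[0]-12:h[0]+13];
    print(' scale px/mm',np.linalg.norm(pts[0]-pts[30])/56)
    cv2.imwrite(f'pics/h{n[0]}.png',cv2.resize(im[h[1]-15 if h[1]>15 else 0:h[1]+15,h[0]-20:h[0]+20],(400,300),interpolation=2)); print(' crop origin',h[0]-20,max(0,h[1]-15))
cv2.imwrite('pics/hh.png',np.hstack([cv2.imread('pics/ht.png'),cv2.imread('pics/hs.png')]))
```

```text
top [451 229] [460 223] block lvl 126.0
 disc [451.8 230.7] [23.9 26.2] 137 [ 0.545  -0.2064  0.088 ]
 flat expect [451.8 230.8] [27.7 29.2] 126 head expect [461.2 225. ]
 scale px/mm 0.5054928
 crop origin 440 208
side [324 166] [324 144] block lvl 121.0
 disc [324.4 165.9] [13.7 24.5] 92 [ 0.5476 -0.208   0.088 ]
 flat expect [324.4 166. ] [14.9 25.6] 89 head expect [324.2 143.6]
 scale px/mm 0.45556763
 crop origin 304 129
wrist [316 105] [317  95] block lvl 178.0
 disc [320.9 108.1] [68.  70.4] 84 [ 0.5487 -0.2087  0.088 ]
 flat expect [320.8 108.4] [69.7 71.8] 91 head expect [322.2  98.6]
 scale px/mm 1.2690489
 crop origin 297 80
```

View pics/hh.png

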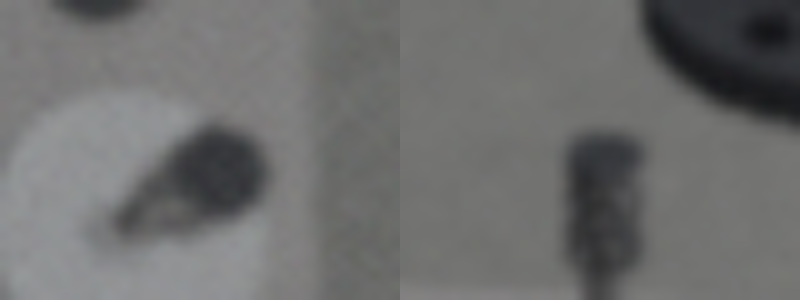

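View pics/t19.png

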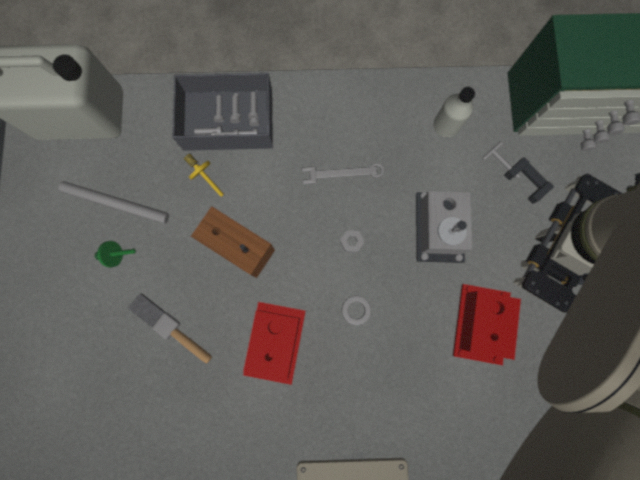

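Run:
```python
import cv2
w=cv2.imread('pics/w19.png');cv2.imwrite('pics/w19z.png',cv2.resize(w[60:150,260:380],(800,600),interpolation=2))
```

```text
(no output)
```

View pics/w19z.png

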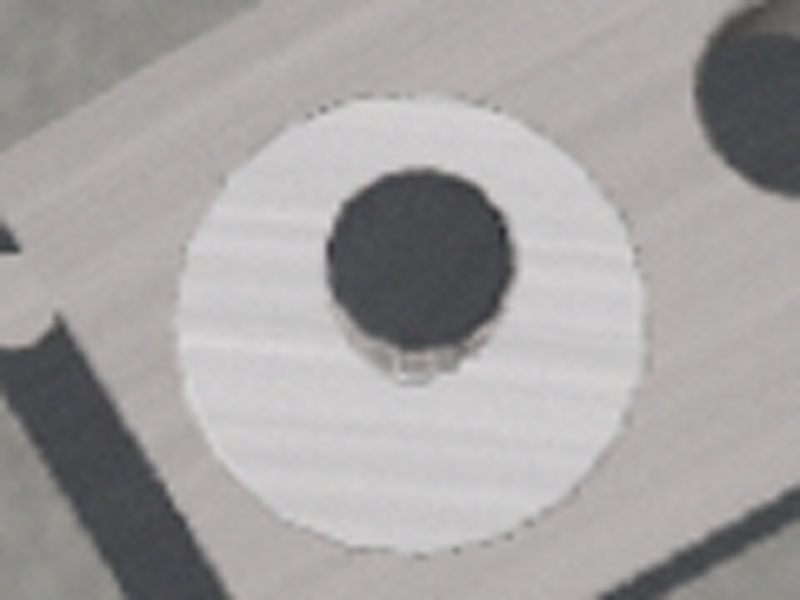

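The head sits at (323.1, 98.9) against the (322.2, 98.6) expected for a vertical gauge, so the tilt is about 0.01 rad. No gap shows under the stop. Handing in.

```bash
python3 -c "
from plant import robot
print(robot.read_state()['t']);print(robot.close_job())"
```

```text
21.5
the job is handed in; nothing more can be done
None
```

I took the gauge out of the stand by its head and lowered it into the narrow bore. The first try caught on the bore's edge at about 7 N, because the gauge had tilted about 0.04 rad in the grip. I backed off, corrected by 2 mm, and lowered it to the bottom. It touched at the same height after a 1 mm sideways shift, which gives a depth of roughly 46 mm. I then slid the stop down with the fingertips, held it pressed on the face at 8–18 N for over 2 s, and withdrew. I handed in at 21.5 s.

**Last checks:**
- **Upright:** the sharper wrist view puts the gauge within about 0.01 rad of vertical. The coarser top and side views were 1–2 mm off in head position, which is about their accuracy.
- **Stop:** no gap shows under it, and it did not move down any further as the press rose from 10 to 18 N. The outline fit in the top and side views was too coarse to confirm that it is flat.
- **Sideways load:** the press also put up to about 10 N sideways on the stop. I eased that off before lifting.
- **Other things:** the nut, spanner and drift look unmoved. The green and yellow look-alikes fell over by themselves; they were already down in the first wrist picture near the stand, before the gripper went low there.

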